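Put a clothes peg into the third gap of the peg rack

TASK

Run a fingertip along the rail at the back of the clothes-peg rack, pushing the black marker from the left end past the first two gaps, and stop with it over the middle of the third gap from the left (count every gap, filled or not). Then, without lifting it, push the loose peg in front of the rack lengthwise along the worktop into that third gap until it is fully home against the back wall. Leave the marker there and leave the pegs already in the rack, the spool, the knob and the soap bar where they are.

Things in the scene. Friction and masses are not known exactly. Their poses are not given: they have to be found in the camera images.
- rack: Grey peg rack fixed to the worktop, 180 mm wide (y). Origin: on the worktop, mid-width. +x away from the robot, +y to its left, z up; turned up to 0.2 rad. Six dividers along x, 10 mm thick, 26 mm high, noses at x = -20 mm, leave five gaps 24 mm wide, open in front and above, no floor. Gap centres from the left: y = +68, +34, 0, -34, -68 mm. Back wall: front face x = +20 mm, 8 mm thick, 34 mm high.
- rail_mid (a point): Middle of the axis of the steel rail, 46 mm above the worktop, at rack x = +24 mm, y = 0. The rail is 10 mm thick and runs along the rack's y, 112 mm to either side, above the back wall; its end balls are 14 mm across.
- marker (a joint): Slide of the black marker along the rail. 0 is the left stop, marker centre at rack y = +88 mm (left of the first gap); the value grows, in m, as it moves to the right (rack y = 0.088 - value), up to 0.176. Starts between 0 and 0.01. About 1 N of friction; it stays where it is left.
- marker_fin (a point): Middle of the marker's upright fin, 72 mm above the worktop, straight above the rail axis. The fin is 8 mm thick along the rail, 24 mm wide across it, bare from 56 mm up to its top at 84 mm above the worktop. Below it a block, 14 mm along the rail, 18 mm wide, wraps the rail from 36 to 56 mm, with a small pointer to the front.
- peg: The loose white clothes peg, flat on the worktop in front of the rack: 72 mm long (its y axis), 15 mm wide (x), 12 mm high, about 25 g. Origin: centre of its underside. Starts 95 to 115 mm in front of the rack's origin, up to 65 mm left or right of the third gap, its length within 0.3 rad of the rack's x. Fully home, its origin is at rack x = -16 mm and 32 mm of it stand out of the rack.
- stored_peg_a: Same kind of peg, already fully home in the second gap, standing 32 mm out of the rack. Leave it.
- stored_peg_b: Same kind of peg, already fully home in the fifth gap. Leave it.
- thread_spool: Bystander: upright thread spool, 25 mm across, 43 mm high, right of the rack. Origin: centre of its underside.
- knob: Bystander: spare black control knob, 52 mm across, 23 mm high, lying right of the rack. Origin: centre of its underside.
- soap: Bystander: soap bar, 80 x 98 x 30 mm, left of the rack. Origin: centre of its underside.
Things that resemble listed ones, but are neither listed nor needed, are in the scene too. What is shaped like the peg but blue or yellow is not meant.

How it is judged (in metres and radians):
On the way, in this order (a step that is already met when the one before it is completed fails the run):
1. the marker rests over the third gap (value of joint marker between 0.079 and 0.097 m and velocity of joint marker between -0.01 and 0.01 m/s), for 0.2 s.
2. the peg is fully home in the third gap (x of peg in the frame of rack above -0.021 m and y of peg in the frame of rack between -0.009 and 0.009 m and angle between the y axis of peg and the x axis of rack, either way round below 0.25 rad and height (world z) of peg below 0.006 m), for 0.2 s.
At the end, for the whole second after the job is handed in: The marker stands within 9 mm of the third gap's centre line (joint 0.079 to 0.097) and the peg lies flat and still in the third gap, no more than 5 mm short of the back wall (all of step 2 and value of joint marker between 0.079 and 0.097 m and linear speed of peg below 0.01 m/s); the robot touches nothing.
It fails at once if the loose peg is lifted off the worktop (height (world z) of peg above 0.012 m).
It fails at once if a peg already in the rack is displaced by more than 15 mm (distance of any of stored_peg_a, stored_peg_b from where it was at the start of the episode above 0.015 m).
It fails at once if the spool, the knob or the soap bar is displaced by more than 15 mm (distance of any of thread_spool, knob, soap from where it was at the start of the episode above 0.015 m).
It also fails if it takes over 64 s, if anything falls off the work surface, if the arm or the gripper's body presses on something with over 40 N, if the wrist force passes 120 N, or if a joint passes its speed limit or range.

ROBOT

A 6-joint arm with a two-finger parallel gripper is mounted at the origin on a cart in front of the work surface, level with it; the furniture and walls round the work are solid. World frame = base frame: x ahead of the robot, y to its left, z up, the work surface at z = 0. Lengths are in mm, angles in rad, forces in N, time in s.
With the tool pointing down it reaches from about 250 to 725 mm from the base axis. Payload 4 kg.
Tool frame: the origin (TCP) lies on the mounting face of the last link; the fingertips stand 173 mm ahead of it and the grasp point (between the pads) lies 155 mm ahead of it; x points along the fingers, y is the direction in which the jaws open and shut, and the axes are right-handed (so a half turn about x gives the same grasp; the last joint's range is limited). The gripper opens to 85 mm and grips with 20 to 120 N. Pads are 22 mm wide; open, the fingers measure 114 mm over their backs; the gripper's body (76 mm by 85 mm) begins 54 mm behind the grasp point. The pads swing forward as they close: fully open they stand 13 mm farther back than shut.
Start: joints at [-1.324, 0.241, 0.005, 1.335, 0, 1.571], TCP at [122.149, -484.85, 404.706] pointing down, gripper open.
Joint ranges: [-2.72, 2.72], [-1.05, 1.87], [-1.09, 1.28], [-1.99, 2.15], [-1.42, 1.44], [-3.14, 3.14]. Speed limits (rad/s): [2.79, 2.79, 3.14, 3.14, 3.14, 3.14].

INTERFACE

Orientations are given as a rotation vector (axis times angle).
In Python, from workcell import sensors, eyes, hand_in, models gives the robot as it stands.
- The arm moves only by the tool step_arm, never from a script. Its argument "series" is a list of rows, each a list of 3 entries, a list of its own where there are three numbers: the gripper command: -1 is fully open, 1 is shut, values between are in proportion, then the shift along the tool's x, y, z as a fraction of full scale, then the turn, a rotation vector about the tool's x, y, z as a fraction of full scale. In form: [[grip, [dx, dy, dz], [ax, ay, az]], ...]. A call has 1 to 20 rows; each row is the pose to reach, as a shift and turn from the pose measured when the call began, along the tool's axes at that moment; what a row does not reach only later rows make up. Full scale, the value 1, is 0.25 m for a shift and 30 degrees for a turn. A row lasts 1/10 s, in which the tool goes at most 50 mm and 8.59 degrees, less where a joint would pass 70% of its speed; a pose out of reach is approached as far as the arm can. A call with a number of a shift or a turn outside -1 to 1 is refused whole. A call with a gripper value outside its range is refused whole. The fingers move at their own pace and stop on an object; the grip force is fixed at half the most. Time passes only in rows, so rows that repeat a pose let the fingers close. It gives the time, the measured TCP pose, the force and the opening at its end, in the units of the state.
- sensors.state(): the state, without advancing time (a new reading comes with each control period).
- eyes.snapshot(name): name is "side" or "top" or "wrist"; returns the picture (384x512x3 uint8, red, green, blue); there is no depth.
- eyes.calibration(name): a dict with "fov_y" (degrees; the focal length in pixels is half the picture's height over the tangent of half this angle, whatever the lens; pixels are square), "cx", "cy" (the principal point, pixels), "world_from_camera" (4x4, takes a point from camera to world coordinates); the wrist camera has in their place "hand_eye" (4x4, takes a point from camera to tool coordinates, whose origin is the TCP and whose axes are the tool frame's). Camera axes: x right, y down, z forward; pixel columns grow to the right and rows downward; lengths in mm; the calibration is good to about 2 mm. A picture is of the moment at which its call begins: read the wrist's pose just before it. calibration takes no time and is no camera call.
- hand_in(): hands the job in, once; it reports no verdict.
Trained networks look in the newest picture that a camera, given by its name, has taken for a name from the list of things; names that differ only in an ending like _2 or _b are one class to them, and where a whole thing is asked for, a point or a joint stands for the part that bears it (a point fixed in the world has none). Each returns a list of dicts, best first, with "score" (0 to 1); they miss things now and then, are a little off and sometimes report something else, mostly with a low value. They report only what shows in the picture. A call takes as long as a camera call. They do not tell look-alikes from the thing itself.
- models.regions_of(query, camera): "region" (384x512 bool, what is visible of it) and "pixel" ([row, column] in pixels, amid what is visible of it).
- models.landmark_of(query, camera): "pixel" ([row, column] in pixels: a listed point, or the origin of a listed thing).
The state is a dict: "clock": time; "q": joint angles; "qvel": joint speeds; "joint_torque": joint torques, N m; "tcp_pos": TCP position; "tcp_rot": TCP orientation; "contact_force": force on the tool from outside, world axes, zero at the start; "moment": the same for the moment, N m; "gripper_width": opening from 0.0 (shut) to 1.0 (fully open).
Only numpy, scipy, OpenCV 4.12 (cv2) and the standard library are available. Lean on these libraries where they do the work, as an engineer would, in place of code of your own. Each camera call takes 0.05 s, during which the arm holds its last target.

## Working session

There is one attempt and no reset: what is moved stays moved. The work goes in short steps, Python scripts to look and compute and a tool call to move; the robot and the scene stay as the last step left them, time stands still between calls to the robot, and variables do not carry over. Pictures are saved under pics/ and viewed, and the job is handed in when it is done.

Besides the shell and the picture viewer there is one more tool, called after ">>>" as a command line: name --argument value ..., lists and objects as JSON in quotes. step_arm: Moves the arm, as the interface text tells. Shift numbers are shares of 0.25 m and turn numbers shares of 30 degrees, none past 1 either way. Its arguments: {"type":"object","properties":{"series":{"type":"array"}},"required":["series"]}

```bash
mkdir -p pics; ls; cat > h.py <<'E'
import numpy as np, cv2
from workcell import sensors, eyes, hand_in, models
def snap(n,f):
    im=eyes.snapshot(n); cv2.imwrite('pics/'+f,im[:,:,::-1]); return im
def ray(cal,px,T=None):
    f=192/np.tan(np.radians(cal['fov_y'])/2)
    M=np.array(cal['world_from_camera']) if T is None else T@np.array(cal['hand_eye'])
    d=np.array([(px[1]-cal['cx'])/f,(px[0]-cal['cy'])/f,1.])
    return M[:3,3],M[:3,:3]@d
def onz(cal,px,z,T=None):
    o,d=ray(cal,px,T); return o+d*(z-o[2])/d[2]
def proj(cal,P,T=None):
    f=192/np.tan(np.radians(cal['fov_y'])/2)
    M=np.array(cal['world_from_camera']) if T is None else T@np.array(cal['hand_eye'])
    c=np.linalg.inv(M)@np.append(P,1); return np.array([cal['cy']+f*c[1]/c[2],cal['cx']+f*c[0]/c[2]])
def tool(s):
    T=np.eye(4);T[:3,:3]=cv2.Rodrigues(np.array(s['tcp_rot'],float))[0];T[:3,3]=s['tcp_pos'];return T
E
python3 - <<'E'
from h import *
np.set_printoptions(precision=4,suppress=True)
s=sensors.state();print(s['clock'],s['tcp_pos'],s['tcp_rot'],s['contact_force'],s['gripper_width']);print(tool(s)[:3,:3])
for n in ['top','side']:
    snap(n,n+'0.png'); c=eyes.calibration(n);print(n,c)
    for q in ['rack','rail_mid','marker_fin','peg']:
        print(q,[(np.round(r['pixel'],1),round(r['score'],2),) for r in models.landmark_of(q,n)])
print(eyes.calibration('wrist'))
print(sensors.state()['clock'])
E
```

```text
pics
0.0 [ 122.0806 -484.5864  403.7925] [ 2.0909  0.2615 -2.0914] [ 0.552   0.2413 -0.3756] 0.9988883365070187
[[-0.0005  0.2442 -0.9697]
 [ 0.0021 -0.9697 -0.2442]
 [-1.     -0.0021 -0.    ]]
top {'fov_y': 54.95693735901034, 'cx': 249.81145243339824, 'cy': 194.60415646366414, 'world_from_camera': array([[   0.0159,   -0.9959,    0.0887,  455.7781],
       [  -0.9999,   -0.0155,    0.0051, -184.7672],
       [  -0.0037,   -0.0888,   -0.996 ,  926.4048],
       [   0.    ,    0.    ,    0.    ,    1.    ]])}
rack [(array([171.8, 262.3]), 0.59)]
rail_mid [(array([162. , 265.3]), 0.8)]
marker_fin [(array([152.9, 231.6]), 0.57)]
peg [(array([214.1, 228.3]), 0.68), (array([210.1, 261.9]), 0.66), (array([248. , 297.4]), 0.59), (array([245.3, 350. ]), 0.51)]
side {'fov_y': 48.756275138113885, 'cx': 259.8693099537392, 'cy': 193.3479278081851, 'world_from_camera': array([[   0.9947,   -0.0493,    0.0908,  465.094 ],
       [  -0.102 ,   -0.607 ,    0.7881, -894.7506],
       [   0.0162,   -0.7931,   -0.6088,  623.3354],
       [   0.    ,    0.    ,    0.    ,    1.    ]])}
rack [(array([226.8, 279.8]), 0.84)]
rail_mid [(array([210.2, 292.5]), 0.61)]
marker_fin [(array([179.1, 292.9]), 0.49)]
peg [(array([218. , 271.8]), 0.73), (array([259.9, 202.1]), 0.6), (array([319.3, 197.2]), 0.57), (array([227.1, 240.4]), 0.53), (array([206.4, 228.6]), 0.43)]
{'fov_y': 62.558453862617945, 'cx': 253.437900927, 'cy': 192.85984320027418, 'hand_eye': array([[  0.0003,  -0.3256,   0.9455,  31.2532],
       [  1.    ,  -0.0005,  -0.0005,  -0.1351],
       [  0.0006,   0.9455,   0.3256, -83.0277],
       [  0.    ,   0.    ,   0.    ,   1.    ]])}
0.5
```

```bash
python3 - <<'E'
import cv2
a=cv2.imread('pics/top0.png');cv2.imwrite('pics/top0c.png',cv2.resize(a[120:320,130:390],None,fx=3,fy=3,interpolation=cv2.INTER_CUBIC))
a=cv2.imread('pics/side0.png');cv2.imwrite('pics/side0c.png',cv2.resize(a[140:340,130:390],None,fx=3,fy=3,interpolation=cv2.INTER_CUBIC))
E
```

```text
(no output)
```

View pics/top0.png

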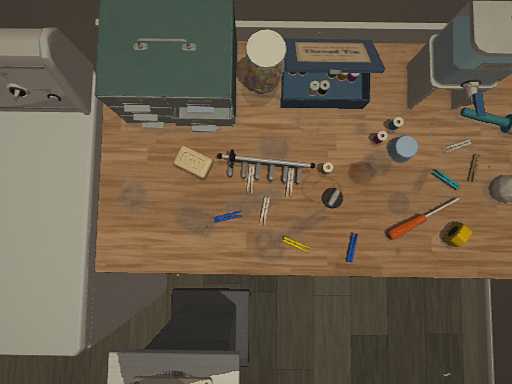

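View pics/top0c.png

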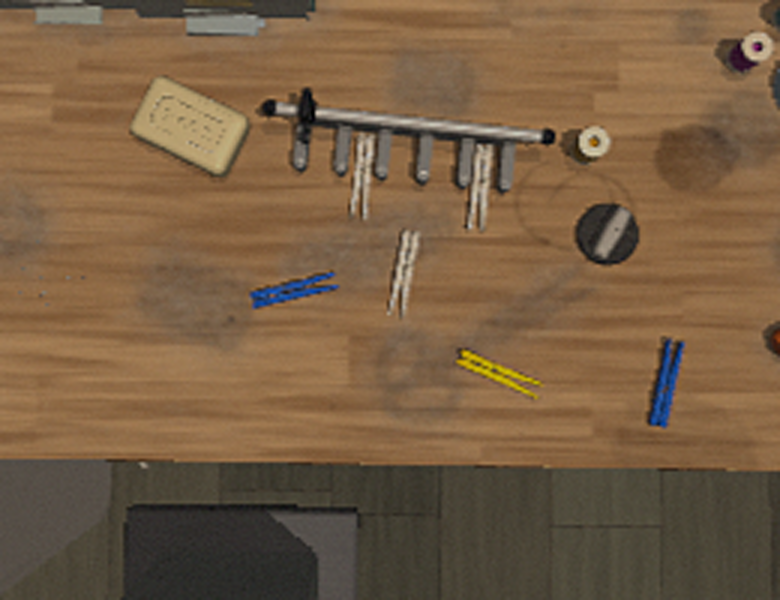

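View pics/side0c.png

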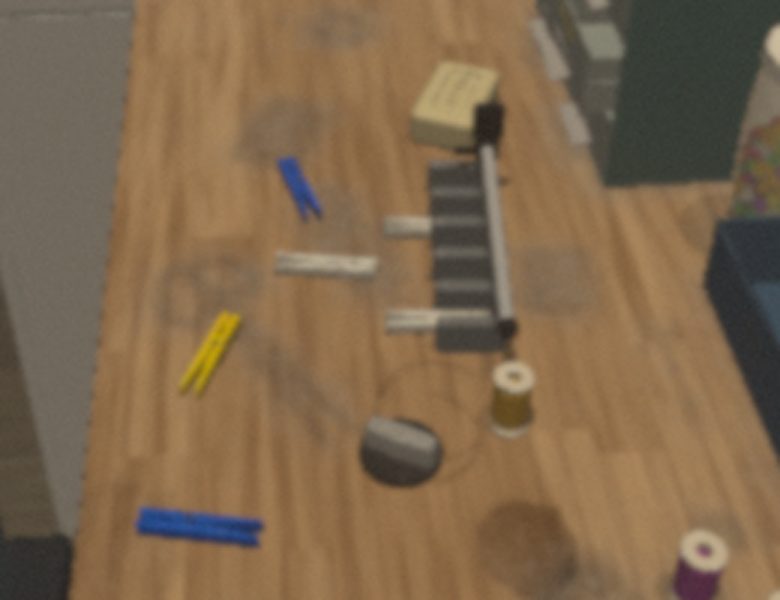

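```bash
python3 - <<'E'
from h import *
np.set_printoptions(precision=1,suppress=True)
c=eyes.calibration('top');cs=eyes.calibration('side')
L=onz(c,(155.7,219.7),46);R=onz(c,(165.3,312.3),46)
print('rail',L,R,(L+R)/2,np.linalg.norm(L-R)); print('ang',np.arctan2(*( (L-R)[[0,1]]*[-1,1])))
L=onz(cs,(140+110/3,130+487/3),46);R=onz(cs,(140+327/3,130+508/3),46);print('side',L,R,(L+R)/2)
print('railmid',onz(c,(162,265.3),46),onz(cs,(210.2,292.5),46))
print('rack',onz(c,(171.8,262.3),0),onz(cs,(226.8,279.8),0))
print('fin',onz(c,(152.9,231.6),72),onz(cs,(179.1,292.9),72))
for p in [(410,231),(397,317),(403,274)]: print('peg',onz(c,(120+p[1]/3,130+p[0]/3),12))
for p in [(278,262),(377,266)]: print('pegs',onz(cs,(140+p[1]/3,130+p[0]/3),6))
E
```

```text
rail [ 627.5 -106.    46. ] [ 607.4 -329.7   46. ] [ 617.4 -217.8   46. ] 224.63476467381517
ang -0.08940030837829657
side [634.3 -89.2  46. ] [ 608.7 -327.7   46. ] [ 621.5 -208.4   46. ]
railmid [ 613.7 -216.4   46. ] [ 614.5 -211.8   46. ]
rack [ 596.7 -210.7    0. ] [ 589.3 -211.3    0. ]
fin [ 629.5 -136.1   72. ] [ 626.4 -134.9   72. ]
peg [ 531.9 -222.1   12. ]
peg [ 460.7 -212.2   12. ]
peg [ 496.2 -216.7   12. ]
pegs [ 464.6 -209.2    6. ]
pegs [ 535.3 -219.4    6. ]
```

```bash
cat >> h.py <<'E'
TH=-0.0895
def Rd(th):  # tool down, tool z = -xr, y=-yr
    xr=np.array([np.cos(th),np.sin(th),0]);yr=np.array([-np.sin(th),np.cos(th),0])
    return np.stack([[0,0,-1.],-yr,-xr],1)
def cmd(P,th,s=None):
    s=s or sensors.state();T=tool(s);R=T[:3,:3]
    d=R.T@(np.array(P,float)-T[:3,3])/250; w=cv2.Rodrigues(R.T@Rd(th))[0].ravel()/np.radians(30)
    print('shift',np.round(d,4),'turn',np.round(w,4),'at',np.round(T[:3,3],1),'clk',s['clock'])
E
python3 - <<'E'
from h import *
print(np.linalg.det(Rd(TH)))
cmd((320,-340,380),TH); cmd((520,-200,330),TH)
E
```

```text
1.0
shift [ 0.0987 -0.3684 -0.9089] turn [6.423e-01 0.000e+00 1.000e-04] at [ 122.2 -484.8  404.7] clk 0.5
shift [ 0.2988 -0.716  -1.8215] turn [6.423e-01 0.000e+00 1.000e-04] at [ 122.2 -484.8  404.7] clk 0.5
```

>>> step_arm --series '[[1, [0.02, -0.07, -0.18], [0.13, 0, 0]], [1, [0.04, -0.14, -0.36], [0.26, 0, 0]], [1, [0.06, -0.21, -0.54], [0.39, 0, 0]], [1, [0.08, -0.29, -0.72], [0.52, 0, 0]], [1, [0.1, -0.37, -0.91], [0.642, 0, 0]], [1, [0.1, -0.37, -0.91], [0.642, 0, 0]], [1, [0.1, -0.37, -0.91], [0.642, 0, 0]]]'

```text
clock: 1.2
tcp_pos: [321.1, -338.7, 379.6]
tcp_rot: [-2.177, 0.093, 2.178]
contact_force: [-0.2, -0.2, 0.5]
gripper_width: -0.001
```

```bash
python3 - <<'E'
from h import *
cmd((520,-200,330),TH)
E
```

```text
shift [ 0.198  -0.6204 -0.7456] turn [ 0.008   0.0011 -0.0002] at [ 321.1 -338.7  379.6] clk 1.2
```

>>> step_arm --series '[[1, [0.05, -0.15, -0.18], [0.002, 0, 0]], [1, [0.1, -0.3, -0.36], [0.004, 0, 0]], [1, [0.14, -0.45, -0.54], [0.006, 0, 0]], [1, [0.17, -0.55, -0.65], [0.008, 0, 0]], [1, [0.198, -0.62, -0.745], [0.008, 0, 0]], [1, [0.198, -0.62, -0.745], [0.008, 0, 0]], [1, [0.198, -0.62, -0.745], [0.008, 0, 0]], [1, [0.198, -0.62, -0.745], [0.008, 0, 0]]]'

```text
clock: 2.0
tcp_pos: [518.7, -201.8, 330.2]
tcp_rot: [-2.173, 0.101, 2.176]
contact_force: [-0.7, 0.9, -0.1]
gripper_width: 0.003
```

```bash
python3 - <<'E'
from h import *
np.set_printoptions(precision=4,suppress=True)
s=sensors.state();T=tool(s);np.save('T1.npy',T);print(T,s['qvel'])
im=snap('wrist','w1.png')
for q in ['rack','rail_mid','marker_fin','peg','stored_peg_a']:
    print(q,[(np.round(r['pixel'],1),round(r['score'],2),) for r in models.landmark_of(q,'wrist')])
cv2.imwrite('pics/w1b.png',cv2.resize(im[:,:,::-1],(800,600),interpolation=cv2.INTER_CUBIC))
E
```

```text
[[  -0.0011   -0.0919   -0.9958  518.7342]
 [  -0.0005   -0.9958    0.0919 -201.7759]
 [  -1.        0.0006    0.0011  330.2228]
 [   0.        0.        0.        1.    ]] [-0.0102 -0.0144 -0.0033 -0.0023  0.0017  0.0024]
rack [(array([ 91.1, 260. ]), 0.63)]
rail_mid [(array([ 58.1, 258.4]), 0.92)]
marker_fin [(array([ 56.7, 135. ]), 0.7)]
peg [(array([252.7, 477.4]), 0.9), (array([211.1, 180.3]), 0.82), (array([261.8, 347. ]), 0.8), (array([194.6, 271.1]), 0.67)]
stored_peg_a [(array([109.5, 328.4]), 0.85), (array([ 92.8, 260.4]), 0.75), (array([112.2, 223.9]), 0.66)]
```

View pics/w1b.png

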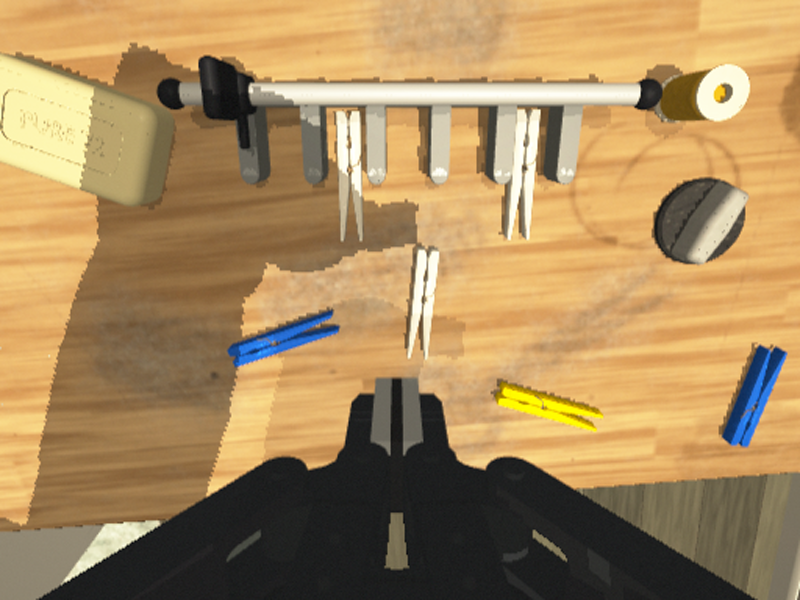

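```bash
python3 - <<'E'
from h import *
np.set_printoptions(precision=1,suppress=True)
T=np.load('T1.npy');c=eyes.calibration('wrist')
w=lambda x,y,z:onz(c,(y*.64,x*.64),z,T)
L=w(171,94,46);R=w(650,94,46);print('rail',L,R,(L+R)/2,np.linalg.norm(L-R),np.arctan2(-(L-R)[0],(L-R)[1]))
O=(L+R)/2;th=np.arctan2(-(L-R)[0],(L-R)[1])
xr=np.array([np.cos(th),np.sin(th)]);yr=np.array([-xr[1],xr[0]]);O=O[:2]-24*xr
print('O',O,'netmid',onz(c,(58.1,258.4),46,T),onz(c,(91.1,260),0,T))
fr=lambda p:np.array([(p[:2]-O)@xr,(p[:2]-O)@yr])
for n,x,y,z in [('fintopL',201,57,84),('fintopR',222,57,84),('finbotL',204,118,84),('finbotR',232,118,84),('nose3',376,183,26),('nose4',440,181,26),('nose5',502,181,26),('peg head',426,247,12),('head L',415,247,12),('head R',438,249,12),('tailL',411,357,10),('tailR',427,358,10),('a tail',350,240,10),('soapR',170,140,20),('tipc',397,380,160)]:
    p=w(x,y,z);print(n,p,fr(p))
p=onz(c,(56.7,135),72,T);print('fin net',p,fr(p))
p=onz(c,(194.6,271.1),0,T);print('peg net',p,fr(p))
E
```

```text
rail [ 627.5 -105.2   46. ] [ 606.6 -330.9   46. ] [ 617. -218.   46.] 226.64115754038767 -0.09259413475052228
O [ 593.1 -215.8] netmid [ 618.7 -215.    46. ] [ 594.5 -215.     0. ]
fintopL [ 635.7 -135.9   84. ] [35.  83.5]
fintopR [ 634.9 -144.1   84. ] [35.  75.3]
finbotL [ 613.4 -132.1   84. ] [12.5 85.2]
finbotR [ 612.4 -143.5   84. ] [12.5 73.8]
nose3 [ 575.7 -196.5   26. ] [-19.1  17.7]
nose4 [ 573.6 -230.9   26. ] [-18.1 -16.9]
nose5 [ 570.5 -264.2   26. ] [-18.1 -50.3]
peg head [ 534.9 -221.4   12. ] [-57.5 -10.9]
head L [ 535.5 -214.9   12. ] [-57.5  -4.4]
head R [ 533.  -228.4   12. ] [-58.7 -18. ]
tailL [ 463.3 -206.6   10. ] [-130.2   -2.8]
tailR [ 461.6 -216.8   10. ] [-130.9  -13.1]
a tail [ 542.8 -176.8   10. ] [-53.7  34.2]
soapR [607.8 -88.5  20. ] [  2.9 128.2]
tipc [ 527.4 -203.1  160. ] [-66.6   6.6]
fin net [ 625.3 -133.3   72. ] [24.4 85.2]
peg net [ 495.  -217.6   -0. ] [-97.6 -10.8]
```

```bash
python3 - <<'E'
from h import *
np.set_printoptions(precision=1,suppress=True)
c=eyes.calibration('top');cs=eyes.calibration('side')
for p in [(130,205),(123,235),(95,235),(118,180)]: print(onz(c,p,0),onz(c,p,60),onz(c,p,150))
for p in [(140+185/3,130+605/3)]: print('side',onz(cs,p,0))
print(sensors.state()['q'])
E
```

```text
[702.5 -62.7   0. ] [686.6 -70.6  60. ] [662.6 -82.4 150. ]
[ 722.  -139.1    0. ] [ 704.7 -142.1   60. ] [ 678.9 -146.5  150. ]
[ 795.8 -137.7    0. ] [ 773.8 -140.7   60. ] [ 740.8 -145.3  150. ]
[733.    2.4   0. ] [715.1  -9.7  60. ] [688.1 -27.9 150. ]
side [ 724.1 -133.8    0. ]
[-0.4  0.4  0.   1.2 -0.   2.9]
```

View pics/side0.png

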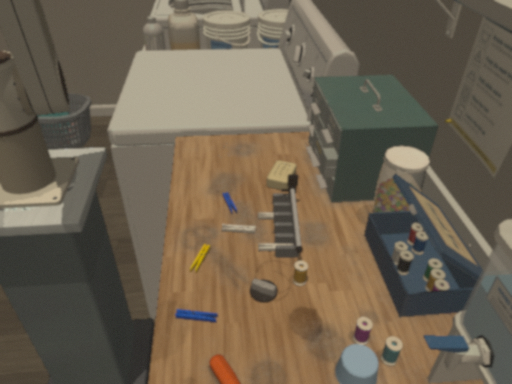

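>>> step_arm --series '[[1, [0, 0, 0.15], [-0.28, 0, 0]], [1, [0, 0, 0.28], [-0.56, 0, 0]], [1, [0, 0, 0.28], [-0.84, 0, 0]], [1, [0, 0, 0.28], [-1, 0, 0]]]'

```text
clock: 2.7
tcp_pos: [448.1, -194.7, 331.0]
tcp_rot: [1.98, 0.438, -1.98]
contact_force: [0.9, -1.0, 0.3]
gripper_width: -0.003
```

>>> step_arm --series '[[1, [0, 0, 0], [-0.28, 0, 0]], [1, [0, 0, 0], [-0.56, 0, 0]], [1, [0, 0, 0], [-0.84, 0, 0]], [1, [0, 0, 0], [-1, 0, 0]]]'

```text
clock: 3.1
tcp_pos: [447.8, -194.9, 331.4]
tcp_rot: [1.641, 0.856, -1.64]
contact_force: [0.5, -0.4, -0.2]
gripper_width: -0.002
```

>>> step_arm --series '[[1, [0, 0, 0], [-0.28, 0, 0]], [1, [0, 0, 0], [-0.56, 0, 0]], [1, [0, 0, 0], [-0.84, 0, 0]], [1, [0, 0, 0], [-1, 0, 0]]]'

```text
clock: 3.5
tcp_pos: [447.5, -195.2, 331.7]
tcp_rot: [1.268, 1.168, -1.267]
contact_force: [-1.1, 0.1, -0.2]
gripper_width: -0.0
```

>>> step_arm --series '[[1, [0, 0, 0], [-0.28, 0, 0]], [1, [0, 0, 0], [-0.56, 0, 0]], [1, [0, 0, 0], [-0.84, 0, 0]], [1, [0, 0, 0], [-1, 0, 0]]]'

```text
clock: 3.9
tcp_pos: [447.3, -195.4, 332.0]
tcp_rot: [0.873, 1.386, -0.873]
contact_force: [-0.4, -0.1, 0.1]
gripper_width: -0.001
```

>>> step_arm --series '[[1, [0, 0, 0], [-0.28, 0, 0]], [1, [0, 0, 0], [-0.56, 0, 0]], [1, [0, 0, 0], [-0.84, 0, 0]], [1, [0, 0, 0], [-1, 0, 0]]]'

```text
clock: 4.3
tcp_pos: [447.0, -195.6, 332.4]
tcp_rot: [0.466, 1.517, -0.467]
contact_force: [0.1, 0.6, -0.5]
gripper_width: -0.003
```

```bash
sed -i 's/^TH=.*/TH=-0.091\nO=np.array([593.1,-215.8])/' h.py; cat >> h.py <<'E'
def W(x,y,z):  # rack->world
    a=np.array([np.cos(TH),np.sin(TH)]);b=np.array([-a[1],a[0]]);return np.append(O+x*a+y*b,z)
def fr(p):
    a=np.array([np.cos(TH),np.sin(TH)]);b=np.array([-a[1],a[0]]);d=np.array(p)[:2]-O;return np.array([d@a,d@b])
E
python3 - <<'E'
from h import *
cmd(W(-10,112,330),TH+np.pi)
print(sensors.state()['q'],sensors.state()['tcp_rot'])
E
```

```text
shift [0.0103 0.6338 0.2777] turn [-0.9636  0.0057  0.0013] at [ 447.  -195.6  332.4] clk 4.3
[-4.12365415e-01  2.60513771e-01 -1.62842032e-01  1.14446853e+00
 -4.55301778e-04  1.83183997e-01] [ 0.46566775  1.5170732  -0.4669267 ]
```

>>> step_arm --series '[[1, [0, 0.16, 0.07], [-0.25, 0, 0]], [1, [0, 0.32, 0.14], [-0.5, 0, 0]], [1, [0, 0.48, 0.21], [-0.75, 0, 0]], [1, [0.01, 0.63, 0.28], [-0.964, 0.005, 0]], [1, [0.01, 0.634, 0.278], [-0.964, 0.005, 0]], [1, [0.01, 0.634, 0.278], [-0.964, 0.005, 0]]]'

```text
clock: 4.9
tcp_pos: [593.6, -102.8, 329.4]
tcp_rot: [0.07, 1.571, -0.072]
contact_force: [-0.1, 0.5, -0.1]
gripper_width: 0.003
```

```bash
python3 - <<'E'
from h import *
cmd(W(24,112,260),TH+np.pi)
cmd(W(24,112,236),TH+np.pi)
E
```

```text
shift [ 0.2776 -0.0021  0.1353] turn [ 0.0016 -0.0022  0.0018] at [ 593.6 -102.8  329.4] clk 4.9
shift [ 0.3736 -0.0021  0.1355] turn [ 0.0016 -0.0022  0.0018] at [ 593.6 -102.8  329.4] clk 4.9
```

>>> step_arm --series '[[1, [0.1, 0, 0.135], [0, 0, 0]], [1, [0.25, 0, 0.135], [0, 0, 0]], [1, [0.3, 0, 0.135], [0, 0, 0]], [1, [0.3, 0, 0.135], [0, 0, 0]]]'

```text
clock: 5.3
tcp_pos: [624.8, -106.6, 252.0]
tcp_rot: [0.072, 1.578, -0.072]
contact_force: [-1.0, 0.3, -0.4]
gripper_width: 0.002
```

```bash
cat > look.py <<'E'
from h import *
import sys
n=sys.argv[1];np.set_printoptions(precision=1,suppress=True)
s=sensors.state();T=tool(s);np.save(f'T{n}.npy',T)
im=snap('wrist',f'w{n}.png');cv2.imwrite(f'pics/w{n}b.png',cv2.resize(im[:,:,::-1],(800,600),interpolation=cv2.INTER_CUBIC))
print(T[:3,3],fr(T[:3,3]),s['contact_force'],s['clock'])
E
python3 look.py 2
```

```text
[ 624.8 -106.6  252. ] [ 21.7 111.6] [-1.   0.3 -0.4] 5.3
```

View pics/w2b.png

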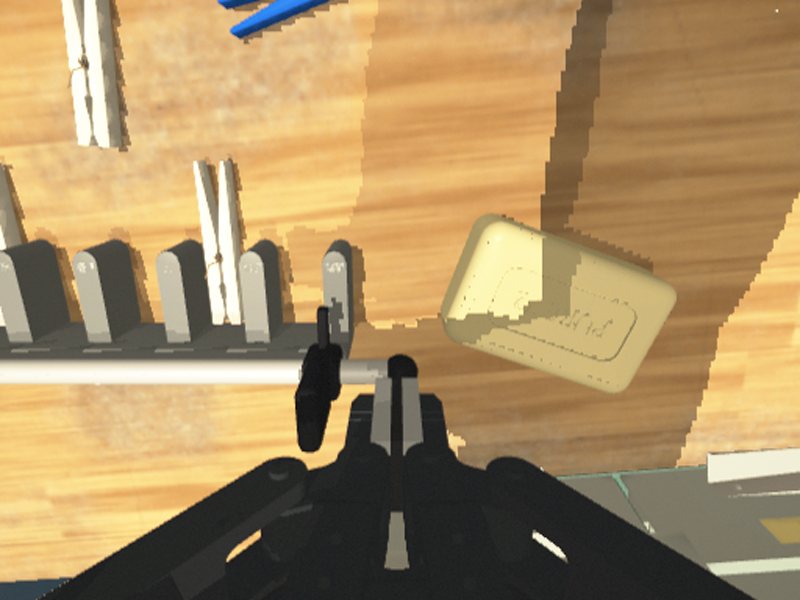

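>>> step_arm --series '[[1, [0.064, 0, 0.009], [0, 0, 0]], [1, [0.064, 0, 0.009], [0, 0, 0]], [1, [0.064, -0.03, 0.009], [0, 0, 0]], [1, [0.064, -0.06, 0.009], [0, 0, 0]], [1, [0.064, -0.09, 0.009], [0, 0, 0]], [1, [0.064, -0.12, 0.009], [0, 0, 0]], [1, [0.064, -0.15, 0.009], [0, 0, 0]], [1, [0.064, -0.18, 0.009], [0, 0, 0]], [1, [0.064, -0.21, 0.009], [0, 0, 0]], [1, [0.064, -0.24, 0.009], [0, 0, 0]], [1, [0.064, -0.27, 0.009], [0, 0, 0]], [1, [0.064, -0.3, 0.009], [0, 0, 0]], [1, [0.064, -0.32, 0.009], [0, 0, 0]], [1, [0.064, -0.335, 0.009], [0, 0, 0]], [1, [0.064, -0.342, 0.009], [0, 0, 0]], [1, [0.064, -0.342, 0.009], [0, 0, 0]]]'

```text
clock: 6.95
tcp_pos: [620.0, -192.3, 238.1]
tcp_rot: [0.071, 1.574, -0.073]
contact_force: [0.2, -0.2, 0.6]
gripper_width: 0.005
```

```bash
python3 look.py 3; python3 - <<'E'
from h import *
snap('top','top3.png')
a=cv2.imread('pics/top3.png');cv2.imwrite('pics/top3c.png',cv2.resize(a[130:230,200:330],None,fx=6,fy=6,interpolation=cv2.INTER_CUBIC))
E
```

```text
[ 620.  -192.3  238.1] [24.6 25.9] [ 0.2 -0.2  0.6] 6.95
```

View pics/w3b.png

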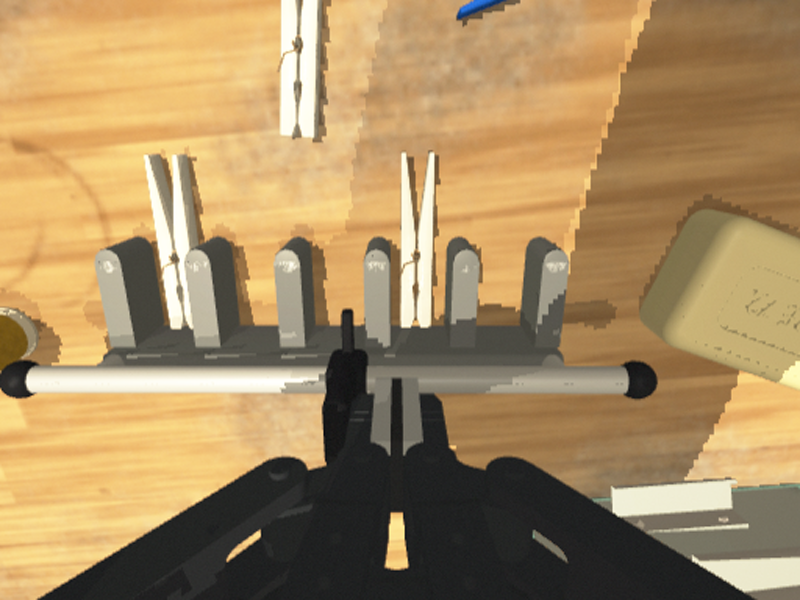

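>>> step_arm --series '[[1, [0, -0.01, 0], [0, 0, 0]], [1, [0, -0.02, 0], [0, 0, 0]], [1, [0, -0.028, 0], [0, 0, 0]], [1, [0, -0.028, 0], [0, 0, 0]], [1, [0, -0.028, 0], [0, 0, 0]]]'

```text
clock: 7.55
tcp_pos: [619.2, -199.2, 238.0]
tcp_rot: [0.071, 1.575, -0.073]
contact_force: [-1.1, 0.6, 0.4]
gripper_width: 0.003
```

```bash
python3 look.py 4; python3 - <<'E'
import cv2
a=cv2.imread('pics/w4.png');cv2.imwrite('pics/w4c.png',cv2.resize(a[140:320,0:430],None,fx=1.86,fy=3,interpolation=cv2.INTER_CUBIC))
E
```

```text
[ 619.2 -199.2  238. ] [24.5 18.9] [-1.1  0.6  0.4] 7.55
```

View pics/w4b.png

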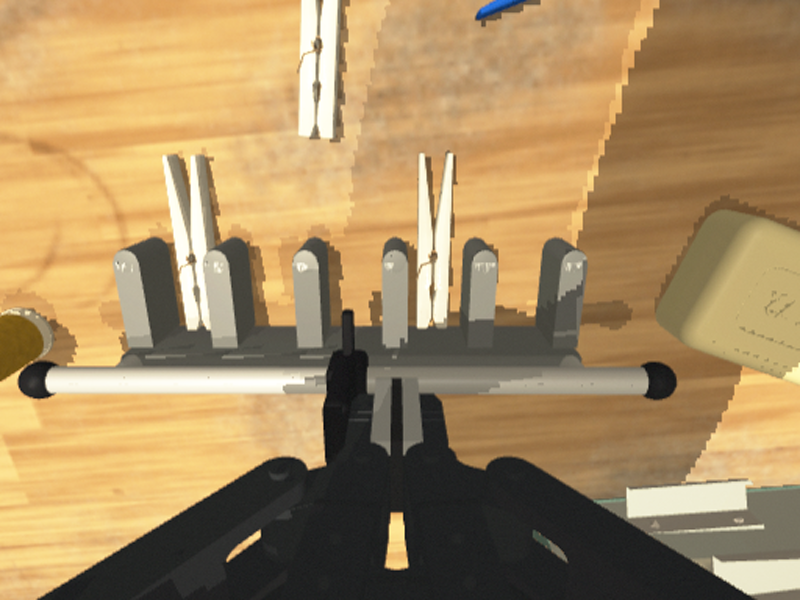

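>>> step_arm --series '[[1, [0, 0.02, 0], [0, 0, 0]], [1, [0, 0.06, 0], [0, 0, 0]], [1, [-0.1, 0.08, 0], [0, 0, 0]], [1, [-0.3, 0.08, -0.1], [0.1, 0, 0]], [1, [-0.4, 0.08, -0.3], [0.38, 0, 0]], [1, [-0.4, 0.08, -0.5], [0.66, 0, 0]], [1, [-0.4, 0.08, -0.6], [0.94, 0, 0]], [1, [-0.4, 0.08, -0.6], [1, 0, 0]]]'

```text
clock: 8.4
tcp_pos: [467.6, -163.8, 339.0]
tcp_rot: [0.483, 1.524, -0.488]
contact_force: [-0.4, -0.4, 0.5]
gripper_width: 0.001
```

>>> step_arm --series '[[1, [0, 0, 0], [0.28, 0, 0]], [1, [0, 0, 0], [0.56, 0, 0]], [1, [0, 0, 0], [0.84, 0, 0]], [1, [0, 0, 0], [1, 0, 0]]]'

```text
clock: 8.8
tcp_pos: [467.5, -163.0, 339.2]
tcp_rot: [0.888, 1.388, -0.896]
contact_force: [0.3, -0.3, -0.4]
gripper_width: 0.001
```

>>> step_arm --series '[[1, [0, 0, 0], [0.28, 0, 0]], [1, [0, 0, 0], [0.56, 0, 0]], [1, [0, 0, 0], [0.84, 0, 0]], [1, [0, 0, 0], [1, 0, 0]]]'

```text
clock: 9.2
tcp_pos: [467.5, -162.2, 339.4]
tcp_rot: [1.28, 1.165, -1.291]
contact_force: [0.7, 0.0, 0.3]
gripper_width: 0.002
```

>>> step_arm --series '[[1, [0, 0, 0], [0.28, 0, 0]], [1, [0, 0, 0], [0.56, 0, 0]], [1, [0, 0, 0], [0.84, 0, 0]], [1, [0, 0, 0], [1, 0, 0]]]'

```text
clock: 9.6
tcp_pos: [467.5, -161.4, 339.5]
tcp_rot: [1.651, 0.846, -1.664]
contact_force: [0.9, 0.7, -0.5]
gripper_width: 0.002
```

>>> step_arm --series '[[1, [0, 0, 0], [0.28, 0, 0]], [1, [0, 0, 0], [0.56, 0, 0]], [1, [0, 0, 0], [0.84, 0, 0]], [1, [0, 0, 0], [1, 0, 0]]]'

```text
clock: 10.0
tcp_pos: [467.5, -160.6, 339.6]
tcp_rot: [1.987, 0.42, -2.002]
contact_force: [0.2, 0.3, 0.4]
gripper_width: -0.002
```

```bash
python3 - <<'E'
from h import *
s=sensors.state();print(s['q'],fr(s['tcp_pos']))
cmd(W(-96,-42,260),TH)
E
```

```text
[-3.30331748e-01  2.71597982e-01 -1.27780156e-01  1.17882771e+00
 -2.39481388e-03  2.39788053e+00] [-130.0897406    43.52391491]
shift [0.3175 0.3664 0.0437] turn [0.9633 0.0148 0.0027] at [ 467.5 -160.6  339.6] clk 10.0
```

>>> step_arm --series '[[1, [0, 0.15, 0.02], [0.26, 0, 0]], [1, [0.1, 0.3, 0.04], [0.52, 0.01, 0]], [1, [0.2, 0.366, 0.044], [0.78, 0.015, 0]], [1, [0.3, 0.366, 0.044], [0.963, 0.015, 0.003]], [1, [0.318, 0.366, 0.044], [0.963, 0.015, 0.003]], [1, [0.318, 0.366, 0.044], [0.963, 0.015, 0.003]]]'

```text
clock: 10.6
tcp_pos: [493.2, -248.0, 259.2]
tcp_rot: [-2.173, 0.095, 2.178]
contact_force: [0.4, 0.6, 0.0]
gripper_width: -0.0
```

```bash
python3 look.py 5; python3 -c "
from h import *
cmd(W(-96,-42,185),TH)"
```

```text
[ 493.2 -248.   259.2] [-96.5 -41.1] [0.4 0.6 0. ] 10.6
shift [3.017e-01 2.900e-03 1.000e-04] turn [ 0.0054 -0.0002  0.0001] at [ 493.8 -248.2  260.4] clk 10.65
```

View pics/w5b.png

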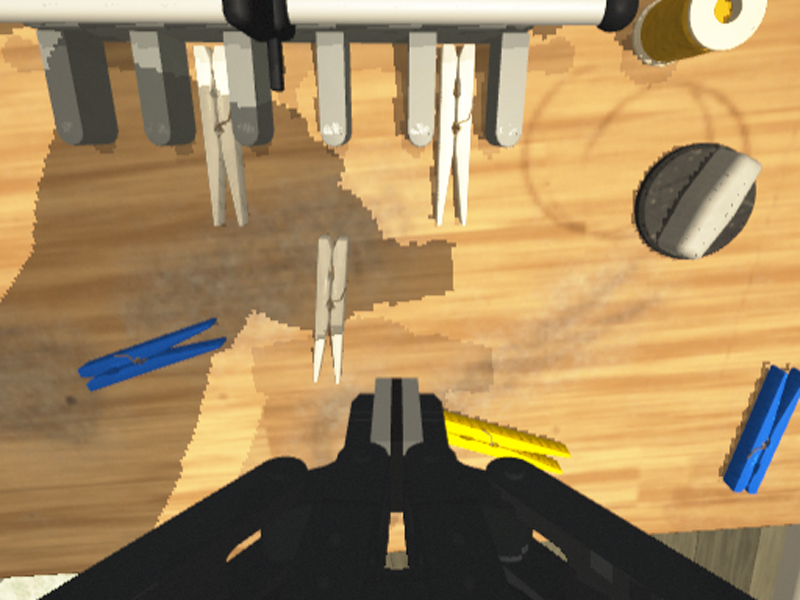

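>>> step_arm --series '[[1, [0.12, 0.003, 0], [0.005, 0, 0]], [1, [0.24, 0.003, 0], [0.005, 0, 0]], [1, [0.29, 0.003, 0], [0.005, 0, 0]], [1, [0.302, 0.003, 0], [0.005, 0, 0]], [1, [0.302, 0.003, 0], [0.005, 0, 0]], [1, [0.302, 0.003, 0], [0.005, 0, 0]]]'

```text
clock: 11.25
tcp_pos: [494.6, -249.2, 186.6]
tcp_rot: [-2.179, 0.1, 2.173]
contact_force: [-0.4, -0.4, 0.2]
gripper_width: -0.001
```

```bash
python3 look.py 6
```

```text
[ 494.6 -249.2  186.6] [-95.1 -42.2] [-0.4 -0.4  0.2] 11.25
```

View pics/w6b.png

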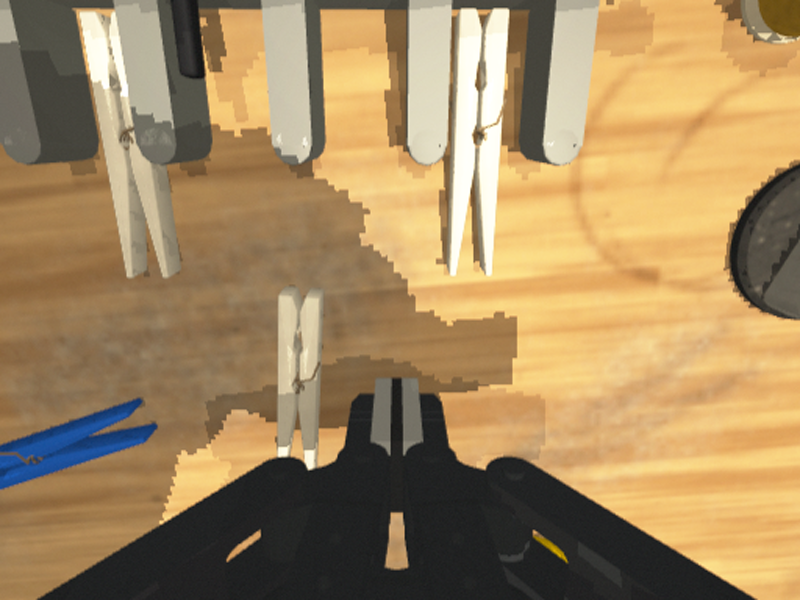

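>>> step_arm --series '[[1, [0.015, 0, 0], [0, 0, 0]], [1, [0.032, 0, 0], [0, 0, 0]], [1, [0.032, -0.02, 0], [0, 0, 0]], [1, [0.032, -0.04, 0], [0, 0, 0]], [1, [0.032, -0.06, 0], [0, 0, 0]], [1, [0.032, -0.072, 0], [0, 0, 0]], [1, [0.032, -0.072, 0], [0, 0, 0]], [1, [0.032, -0.072, 0], [0, 0, 0]]]'

```text
clock: 12.1
tcp_pos: [496.3, -231.2, 178.6]
tcp_rot: [-2.179, 0.1, 2.173]
contact_force: [0.6, -0.5, 0.3]
gripper_width: -0.003
```

```bash
python3 look.py 7
```

```text
[ 496.3 -231.2  178.6] [-95.  -24.1] [ 0.6 -0.5  0.3] 12.1
```

View pics/w7b.png

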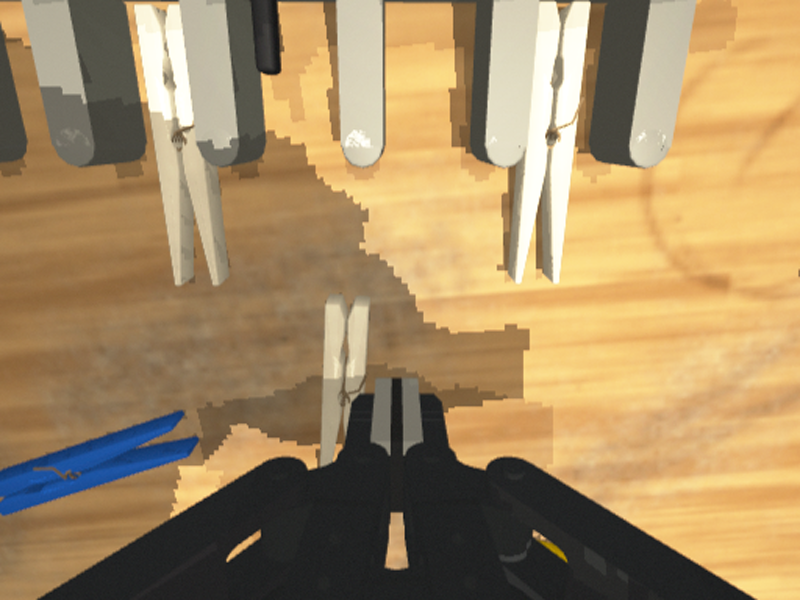

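```bash
cat > m.py <<'E'
from h import *
import sys
np.set_printoptions(precision=1,suppress=True)
T=np.load(f'T{sys.argv[1]}.npy');c=eyes.calibration('wrist')
for a in sys.argv[2:]:
    x,y,z=map(float,a.split(','));print(a,fr(onz(c,(y*.64,x*.64),z,T)))
E
python3 m.py 7 362,166,26 505,166,26 222,166,26 336,298,12 362,298,12 322,420,12 347,400,12
```

```text
362,166,26 [-19.4 -16.3]
505,166,26 [-19.3 -50.3]
222,166,26 [-19.4  17. ]
336,298,12 [-57.1  -7.1]
362,298,12 [-57.1 -14.6]
322,420,12 [-97.8  -1. ]
347,400,12 [-90.6  -9.2]
```

>>> step_arm --series '[[1, [0, -0.01, 0], [0, 0, 0]], [1, [0, -0.02, 0], [0, 0, 0]], [1, [0, -0.03, 0], [0, 0, 0]], [1, [0, -0.038, 0], [0, 0, 0]], [1, [0, -0.038, 0], [0, 0, 0]], [1, [0, -0.038, 0], [0, 0, 0]]]'

```text
clock: 12.75
tcp_pos: [497.1, -221.8, 178.6]
tcp_rot: [-2.179, 0.1, 2.173]
contact_force: [0.0, -0.6, 0.9]
gripper_width: -0.002
```

```bash
python3 look.py 8
```

```text
[ 497.1 -221.8  178.6] [-95.  -14.7] [ 0.  -0.6  0.9] 12.75
```

View pics/w8b.png

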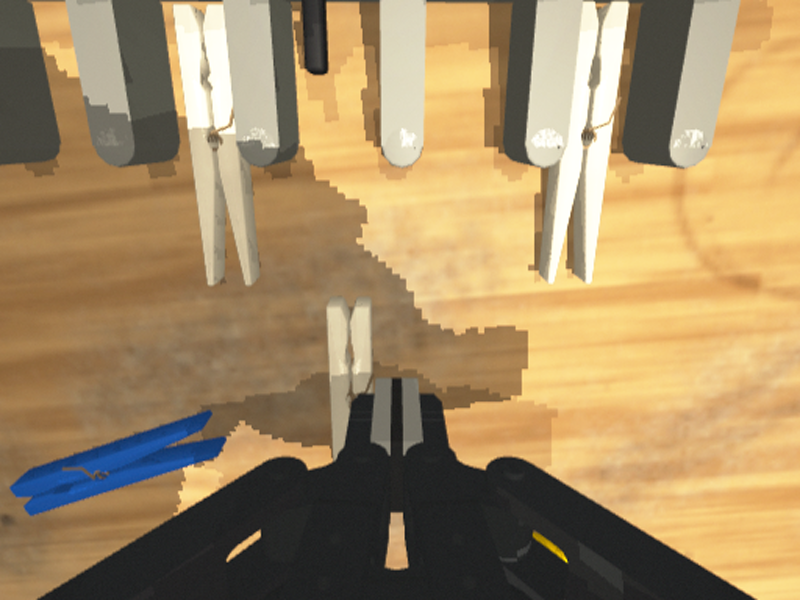

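```bash
python3 m.py 8 338,300,12 362,300,12 371,300,12 327,304,12 332,450,12 
```

```text
338,300,12 [-57.7   1.8]
362,300,12 [-57.7  -5.1]
371,300,12 [-57.7  -7.7]
327,304,12 [-58.9   5.1]
332,450,12 [-108.9    5.7]
```

>>> step_arm --series '[[1, [0, -0.006, 0], [0, 0, 0]], [1, [0, -0.006, 0], [0, 0, 0]], [1, [0, 0.04, 0], [0, 0, 0]], [1, [-0.1, 0.06, 0], [0, 0, 0]], [1, [-0.3, 0.06, 0.1], [0, 0, 0]], [1, [-0.35, 0, 0.24], [0, 0, 0]], [1, [-0.35, -0.06, 0.25], [0, 0, 0]], [1, [-0.35, -0.06, 0.25], [0, 0, 0]], [1, [-0.35, -0.06, 0.25], [0, 0, 0]]]'

```text
clock: 13.7
tcp_pos: [436.4, -201.3, 265.7]
tcp_rot: [-2.18, 0.1, 2.173]
contact_force: [1.1, -0.7, 0.1]
gripper_width: -0.004
```

```bash
python3 look.py 9;python3 -c "
from h import *
cmd(W(-154,0,178.5),TH)"
```

```text
[ 436.4 -201.3  265.7] [-157.4    0.2] [ 1.1 -0.7  0.1] 13.7
shift [ 3.478e-01 -3.000e-04 -1.170e-02] turn [ 0.0019 -0.0061 -0.003 ] at [ 436.6 -201.4  265.4] clk 13.75
```

View pics/w9b.png

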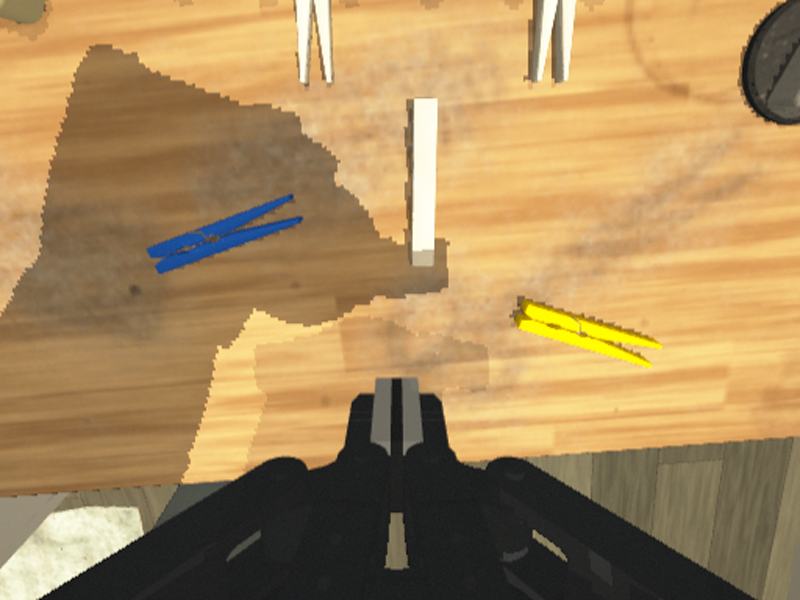

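```bash
python3 m.py 9 414,98,15 438,98,15 411,250,15 434,250,15 414,266,0 434,266,0; python3 - <<'E'
from h import *
im=snap('side','s9.png')[:,:,::-1]
a=cv2.resize(im[180:300,190:330],(700,600),interpolation=cv2.INTER_CUBIC);cv2.imwrite('pics/s9c.png',a)
a=cv2.imread('pics/w9.png')[40:200,180:340];cv2.imwrite('pics/w9c.png',cv2.resize(a,(600,600),interpolation=cv2.INTER_CUBIC))
E
```

```text
414,98,15 [-60.5  -7.7]
438,98,15 [-60.5 -17.5]
411,250,15 [-124.5   -7.1]
434,250,15 [-124.5  -17.5]
414,266,0 [-135.9   -9.1]
434,266,0 [-135.9  -18.9]
```

View pics/s9c.png

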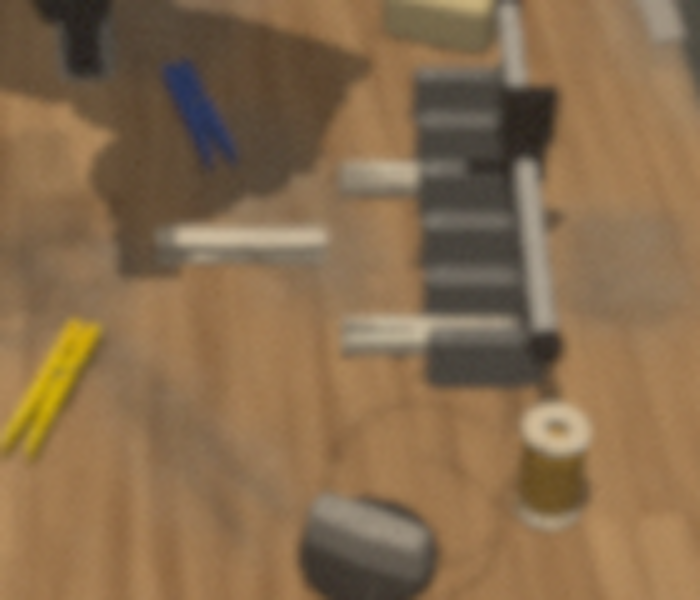

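View pics/w9c.png

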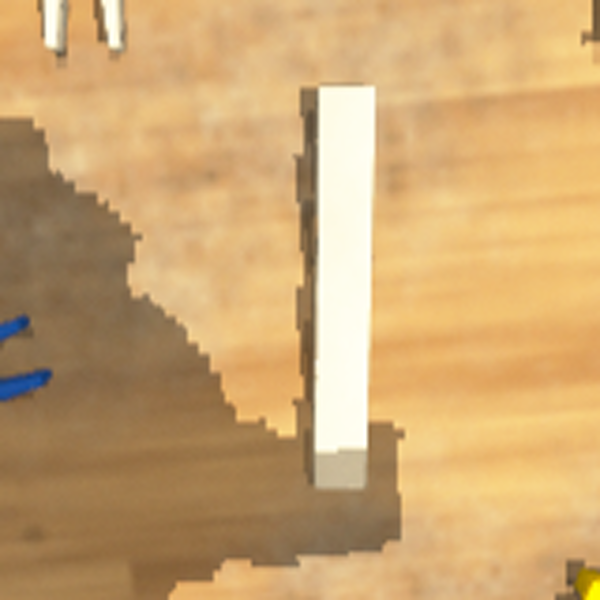

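```bash
python3 -c "
from h import *
cmd(W(-97,-40,240),TH);cmd(W(-97,-40,184),TH)"
```

```text
shift [ 0.1018  0.1601 -0.2403] turn [ 0.0016 -0.0052 -0.0026] at [ 436.6 -201.5  265.2] clk 13.8
shift [ 0.3258  0.1598 -0.2397] turn [ 0.0016 -0.0052 -0.0026] at [ 436.6 -201.5  265.2] clk 13.8
```

>>> step_arm --series '[[1, [0, 0.08, -0.12], [0, 0, 0]], [1, [0.05, 0.16, -0.24], [0, -0.005, -0.002]], [1, [0.1, 0.16, -0.24], [0.002, -0.005, -0.002]], [1, [0.2, 0.16, -0.24], [0.002, -0.005, -0.002]], [1, [0.29, 0.16, -0.24], [0.002, -0.005, -0.002]], [1, [0.325, 0.16, -0.24], [0.002, -0.005, -0.002]], [1, [0.325, 0.16, -0.24], [0.002, -0.005, -0.002]], [1, [0.325, 0.16, -0.24], [0.002, -0.005, -0.002]]]'

```text
clock: 14.6
tcp_pos: [493.2, -247.0, 184.4]
tcp_rot: [-2.175, 0.1, 2.175]
contact_force: [0.2, -0.1, 0.8]
gripper_width: 0.001
```

```bash
python3 look.py 10;python3 -c "
from h import *
cmd(W(-97,-17,188),TH)"
```

```text
[ 493.2 -247.   184.4] [-96.6 -40.2] [ 0.2 -0.1  0.8] 14.6
shift [-0.0118 -0.0931  0.0025] turn [-0.0004 -0.003  -0.0017] at [ 493.5 -247.1  185.1] clk 14.65
```

View pics/w10b.png

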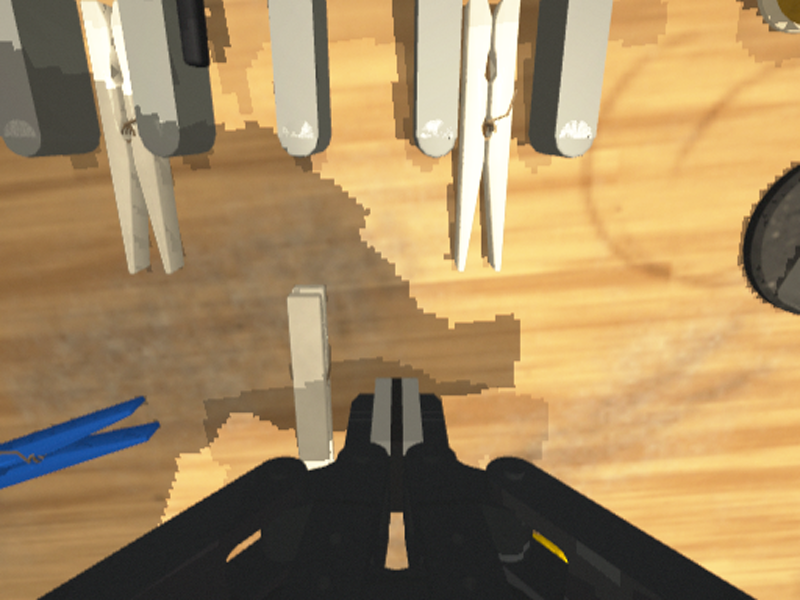

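>>> step_arm --series '[[1, [0, -0.025, 0.002], [0, 0, 0]], [1, [0, -0.05, 0.002], [0, 0, 0]], [1, [-0.002, -0.06, 0.002], [0, 0, 0]], [1, [-0.004, -0.07, 0.002], [0, 0, 0]], [1, [-0.008, -0.08, 0.002], [0, 0, 0]], [1, [-0.008, -0.08, 0.002], [0, 0, 0]]]'

```text
clock: 15.25
tcp_pos: [494.9, -226.9, 187.3]
tcp_rot: [-2.177, 0.1, 2.174]
contact_force: [0.9, -0.4, 1.0]
gripper_width: 0.004
```

```bash
python3 look.py 11
```

```text
[ 494.9 -226.9  187.3] [-96.8 -19.9] [ 0.9 -0.4  1. ] 15.25
```

View pics/w11b.png

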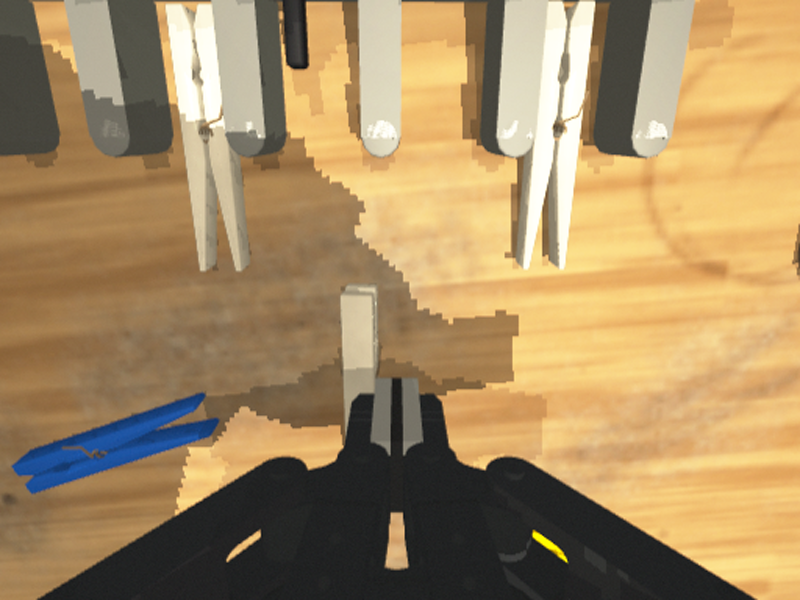

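```bash
python3 m.py 10 288,292,15 323,292,15 324,290,0; python3 m.py 11 340,292,15 376,292,15 345,430,15
```

```text
288,292,15 [-58.2  -8.6]
323,292,15 [-58.2 -18.9]
324,290,0 [-62.4 -16.9]
340,292,15 [-59.1  -3.4]
376,292,15 [-59.1 -14.2]
345,430,15 [-107.2   -3.3]
```

>>> step_arm --series '[[1, [0.008, -0.004, 0], [0, 0, 0]], [1, [-0.01, -0.014, 0], [0, 0, 0]], [1, [-0.03, -0.024, 0], [0, 0, 0]], [1, [-0.12, -0.024, 0], [0, 0, 0]], [1, [-0.12, -0.024, 0], [0, 0, 0]]]'

```text
clock: 15.8
tcp_pos: [496.7, -221.4, 220.1]
tcp_rot: [-2.184, 0.102, 2.169]
contact_force: [-0.0, -0.6, 0.0]
gripper_width: -0.0
```

```bash
python3 look.py 12
```

```text
[ 496.7 -221.4  220.1] [-95.5 -14.4] [-0.  -0.6  0. ] 15.8
```

View pics/w12b.png

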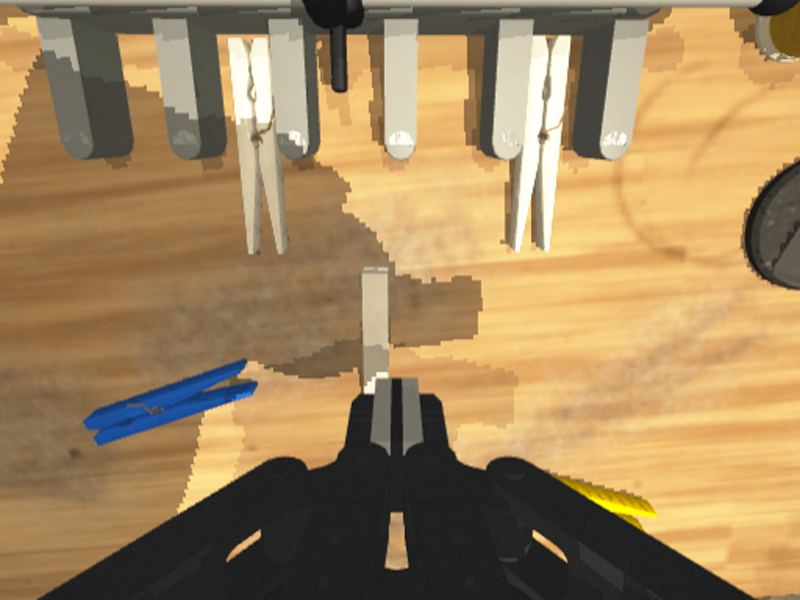

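```bash
python3 m.py 12 362,272,15 388,272,15 362,385,15; python3 - <<'E'
from h import *
im=snap('side','s12.png')[:,:,::-1]
cv2.imwrite('pics/s12c.png',cv2.resize(im[200:260,200:300],(800,480),interpolation=cv2.INTER_CUBIC))
a=cv2.imread('pics/w12.png')[160:270,190:300];cv2.imwrite('pics/w12c.png',cv2.resize(a,(600,600),interpolation=cv2.INTER_CUBIC))
cmd(W(-97,-2,191),TH)
E
```

```text
362,272,15 [-59.6  -2.6]
388,272,15 [-59.6 -12.1]
362,385,15 [-105.8   -1.6]
shift [ 0.1075 -0.0485  0.0025] turn [ 0.0004 -0.0071 -0.0031] at [ 495.7 -221.1  217.9] clk 15.9
```

View pics/w12c.png

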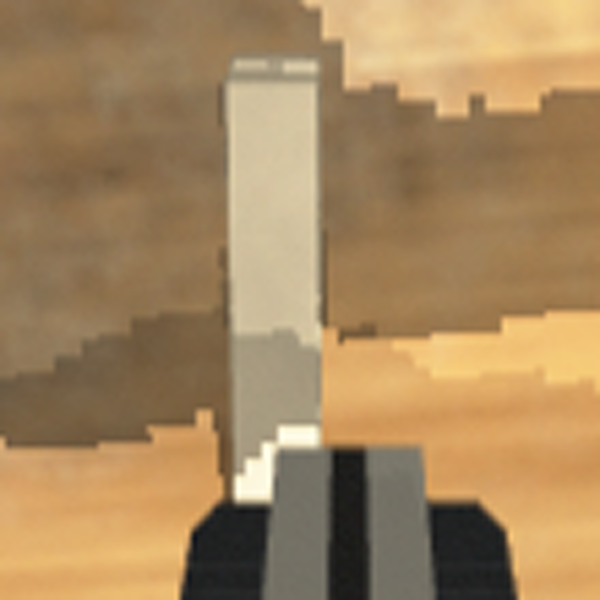

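View pics/s12c.png

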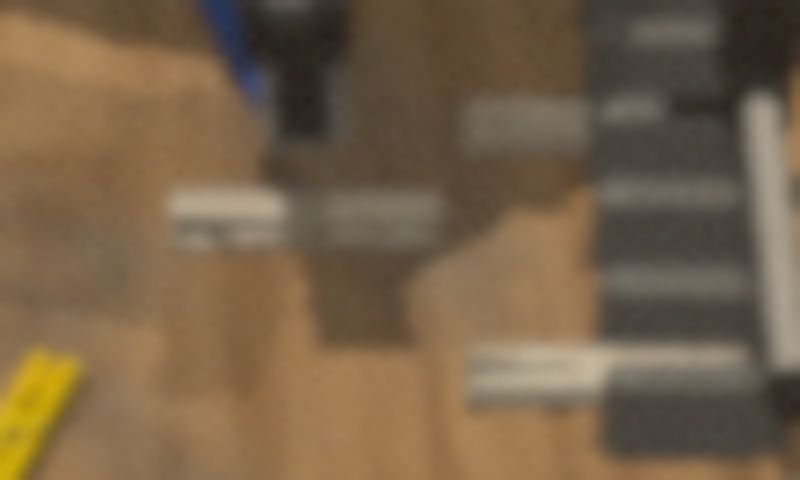

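>>> step_arm --series '[[1, [0, -0.03, 0.005], [0, -0.005, -0.003]], [1, [0.02, -0.062, 0.005], [0, -0.007, -0.003]], [1, [0.06, -0.062, 0.005], [0, -0.007, -0.003]], [1, [0.092, -0.062, 0.005], [0, -0.007, -0.003]], [1, [0.1, -0.062, 0.005], [0, -0.007, -0.003]], [1, [0.1, -0.062, 0.005], [0, -0.007, -0.003]], [1, [0.1, -0.062, 0.005], [0, -0.007, -0.003]]]'

```text
clock: 16.6
tcp_pos: [496.0, -205.8, 192.7]
tcp_rot: [-2.175, 0.099, 2.175]
contact_force: [0.4, -1.3, -0.1]
gripper_width: 0.002
```

```bash
python3 look.py 13;python3 -c "
from h import *
cmd(W(-97,0,188),TH)"
```

```text
[ 496.  -205.8  192.7] [-97.6   1.2] [ 0.4 -1.3 -0.1] 16.6
shift [ 0.02    0.0046 -0.0017] turn [-0.0001 -0.0009 -0.0005] at [ 496.2 -205.8  193. ] clk 16.65
```

View pics/w13b.png

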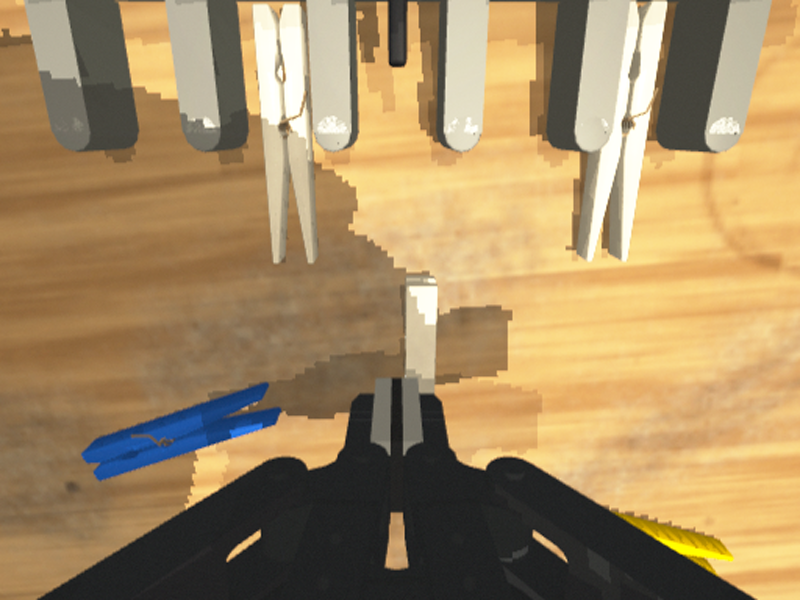

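>>> step_arm --series '[[1, [0.012, 0, 0], [0, 0, 0]], [1, [0.02, 0, 0], [0, 0, 0]], [1, [0.024, 0, 0], [0, 0, 0]], [1, [0.024, 0, 0], [0, 0, 0]]]'

```text
clock: 17.05
tcp_pos: [496.3, -206.0, 188.3]
tcp_rot: [-2.177, 0.1, 2.173]
contact_force: [-2.0, 1.1, 8.6]
gripper_width: 0.004
```

>>> step_arm --series '[[1, [0.002, -0.012, 0], [0, 0, 0]], [1, [0.002, -0.024, 0], [0, 0, 0]], [1, [0.002, -0.036, 0], [0, 0, 0]]]'

```text
clock: 17.35
tcp_pos: [497.1, -196.8, 188.2]
tcp_rot: [-2.177, 0.1, 2.173]
contact_force: [0.0, -0.1, 2.2]
gripper_width: 0.002
```

```bash
python3 look.py 14
```

```text
[ 497.1 -196.8  188.2] [-97.3  10.2] [ 0.  -0.1  2.2] 17.35
```

View pics/w14b.png

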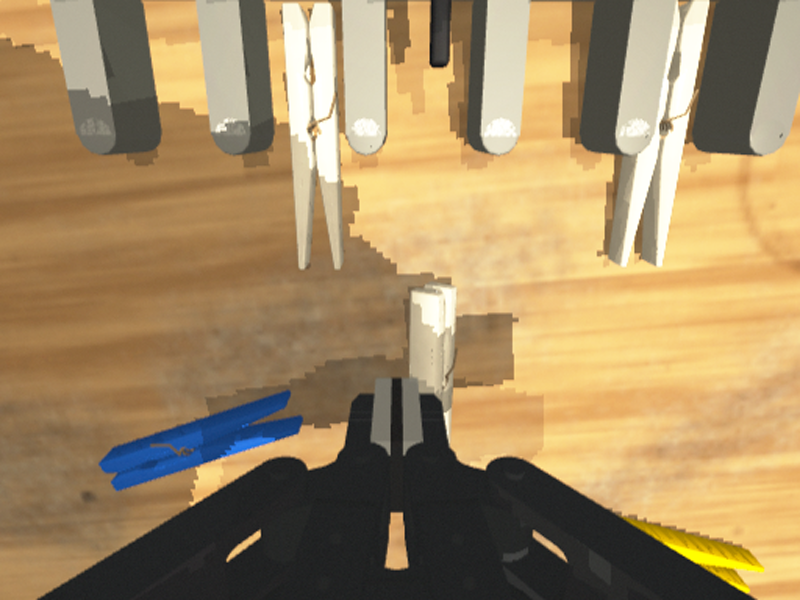

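>>> step_arm --series '[[1, [0, -0.012, 0], [0, 0, 0]], [1, [0, -0.024, 0], [0, 0, 0]], [1, [0, -0.036, 0], [0, 0, 0]], [1, [0, -0.044, 0], [0, 0, 0]]]'

```text
clock: 17.8
tcp_pos: [498.2, -185.1, 187.7]
tcp_rot: [-2.177, 0.099, 2.173]
contact_force: [-1.2, 0.3, 0.6]
gripper_width: -0.002
```

```bash
python3 look.py 15
```

```text
[ 498.2 -185.1  187.7] [-97.3  22. ] [-1.2  0.3  0.6] 17.8
```

View pics/w15b.png

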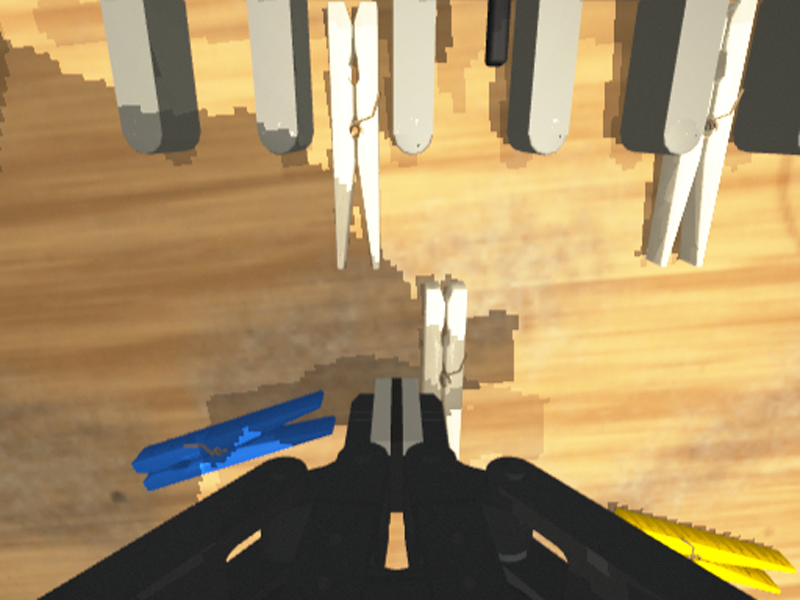

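>>> step_arm --series '[[1, [-0.15, -0.02, 0], [0, 0, 0]], [1, [-0.3, -0.01, 0.08], [0, 0, 0]], [1, [-0.35, 0.05, 0.22], [0, 0, 0]], [1, [-0.35, 0.085, 0.24], [0, 0, 0]], [1, [-0.35, 0.085, 0.24], [0, 0, 0]], [1, [-0.35, 0.085, 0.24], [0, 0, 0]]]'

```text
clock: 18.45
tcp_pos: [436.6, -200.8, 274.7]
tcp_rot: [-2.177, 0.098, 2.173]
contact_force: [0.3, 0.6, -1.1]
gripper_width: -0.002
```

```bash
python3 look.py 16
```

```text
[ 436.6 -200.8  274.7] [-157.2    0.7] [ 0.3  0.6 -1.1] 18.45
```

View pics/w16b.png

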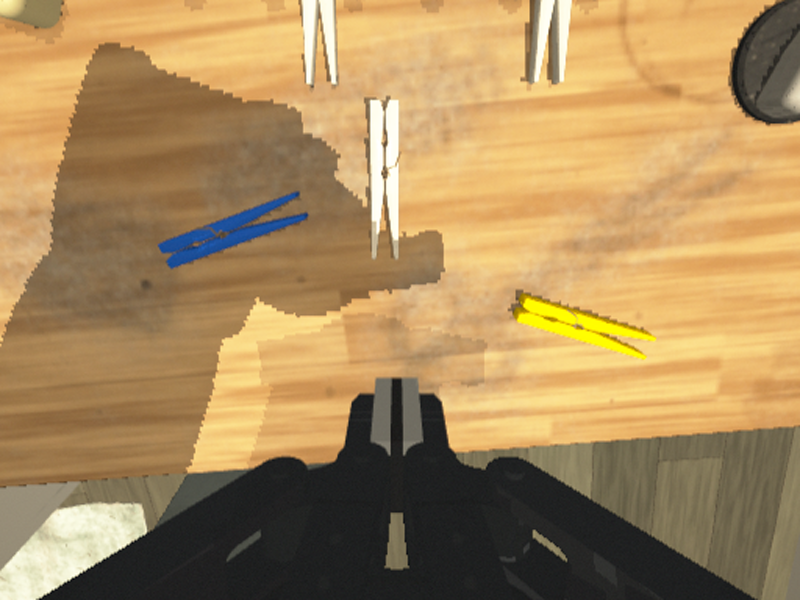

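```bash
python3 m.py 16 370,102,12 400,102,12 375,257,10 396,257,10 ; python3 -c "
from h import *
cmd(W(-154,6,178),TH)"
```

```text
370,102,12 [-61.6  12.1]
400,102,12 [-61.6  -1. ]
375,257,10 [-131.3   11. ]
396,257,10 [-131.3    0.8]
shift [ 0.3859 -0.02   -0.0116] turn [ 0.0014 -0.0024  0.0014] at [ 436.8 -200.6  274.5] clk 18.5
```

>>> step_arm --series '[[1, [0.1, -0.02, -0.002], [0.1, 0, 0]], [1, [0.25, -0.02, -0.004], [0.19, -0.002, 0.001]], [1, [0.36, -0.02, -0.004], [0.19, -0.002, 0.001]], [1, [0.384, -0.02, -0.004], [0.19, -0.002, 0.001]], [1, [0.384, -0.02, -0.004], [0.19, -0.002, 0.001]], [1, [0.384, -0.02, -0.004], [0.19, -0.002, 0.001]]]'

```text
clock: 19.1
tcp_pos: [439.3, -195.8, 179.2]
tcp_rot: [-2.124, 0.202, 2.121]
contact_force: [-0.5, 0.1, 0.0]
gripper_width: -0.0
```

```bash
python3 look.py 17;python3 -c "
from h import *
cmd(W(-135,5,178.5),TH-0.1)
cmd(W(-115,3,178.5),TH-0.1)"
```

```text
[ 439.3 -195.8  179.2] [-154.9    6. ] [-0.5  0.1  0. ] 19.1
shift [ 0.0048 -0.0044 -0.0791] turn [ 0.003  -0.005  -0.0004] at [ 439.5 -195.9  179.6] clk 19.15
shift [ 0.005  -0.0043 -0.1595] turn [ 0.003  -0.005  -0.0004] at [ 439.5 -195.9  179.6] clk 19.15
```

View pics/w17b.png

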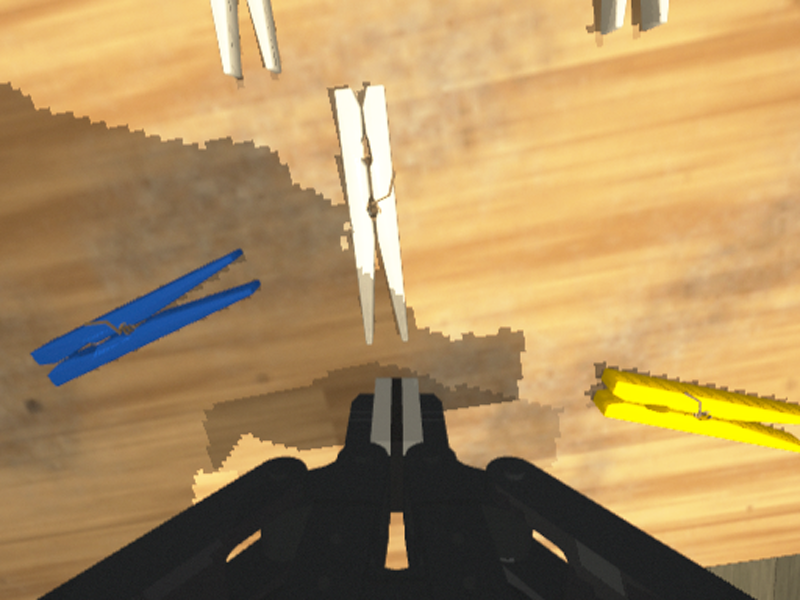

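>>> step_arm --series '[[1, [0.003, -0.014, 0], [0, -0.004, 0]], [1, [0.003, -0.014, -0.03], [0, -0.004, 0]], [1, [0.003, -0.014, -0.06], [0, -0.004, 0]], [1, [0.003, -0.014, -0.08], [0, -0.004, 0]], [1, [0.003, -0.014, -0.1], [0, -0.004, 0]], [1, [0.003, -0.014, -0.11], [0, -0.004, 0]], [1, [0.003, -0.014, -0.11], [0, -0.004, 0]]]'

```text
clock: 19.85
tcp_pos: [467.5, -197.8, 178.9]
tcp_rot: [-2.123, 0.202, 2.122]
contact_force: [-1.0, 0.6, -0.5]
gripper_width: 0.002
```

```bash
python3 look.py 18
```

```text
[ 467.5 -197.8  178.9] [-126.7    6.5] [-1.   0.6 -0.5] 19.85
```

View pics/w18b.png

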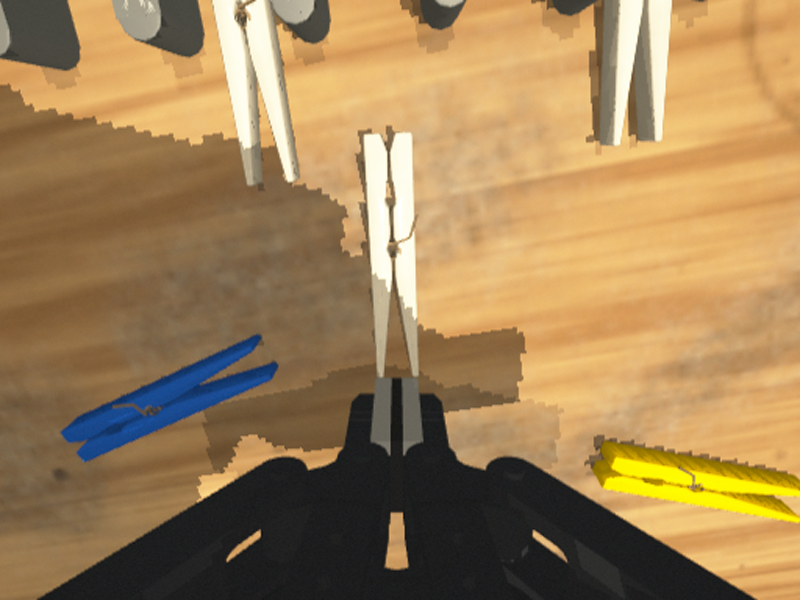

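```bash
python3 m.py 18 366,138,12 411,138,12 446,24,26 312,36,26 380,376,12 416,376,12
```

```text
366,138,12 [-44.8   6. ]
411,138,12 [-46.   -5.7]
446,24,26 [-23. -15.]
312,36,26 [-22.4  14.5]
380,376,12 [-114.   10.]
416,376,12 [-115.1   -1. ]
```

```bash
python3 -c "
from h import *
for x,y,a in [(-108,4.8,-.1),(-90,2.8,-.07),(-75,1.2,-.03)]: cmd(W(x,y,178.5),TH+a)"
```

```text
shift [ 0.0012 -0.0003 -0.0766] turn [ 0.003  -0.0002 -0.0004] at [ 467.2 -197.7  178.8] clk 19.9
shift [ 0.0012  0.0006 -0.149 ] turn [-0.0543 -0.0002 -0.0004] at [ 467.2 -197.7  178.8] clk 19.9
shift [ 0.0012  0.001  -0.2093] turn [-0.1307 -0.0002 -0.0004] at [ 467.2 -197.7  178.8] clk 19.9
```

>>> step_arm --series '[[1, [0.001, 0, -0.025], [0, 0, 0]], [1, [0.001, 0, -0.05], [0, 0, 0]], [1, [0.001, 0, -0.077], [0, 0, 0]], [1, [0.001, 0, -0.1], [-0.02, 0, 0]], [1, [0.001, 0, -0.125], [-0.035, 0, 0]], [1, [0.001, 0, -0.149], [-0.054, 0, 0]], [1, [0.001, 0, -0.149], [-0.054, 0, 0]]]'

```text
clock: 20.6
tcp_pos: [504.8, -204.9, 178.6]
tcp_rot: [-2.139, 0.173, 2.137]
contact_force: [0.1, 0.5, -0.2]
gripper_width: -0.002
```

```bash
python3 look.py 19; python3 -c "
from h import *
for x,y,a in [(-75,1.2,-.03),(-65,0,0),(-62,0,0)]: cmd(W(x,y,178.5),TH+a)"
```

```text
[ 504.8 -204.9  178.6] [-89.    2.8] [ 0.1  0.5 -0.2] 20.6
shift [ 0.      0.0028 -0.0585] turn [-0.0762 -0.0008 -0.0005] at [ 504.2 -204.8  178.5] clk 20.65
shift [ 0.      0.0048 -0.0987] turn [-0.1335 -0.0008 -0.0005] at [ 504.2 -204.8  178.5] clk 20.65
shift [ 0.      0.0039 -0.1107] turn [-0.1335 -0.0008 -0.0005] at [ 504.2 -204.8  178.5] clk 20.65
```

View pics/w19b.png

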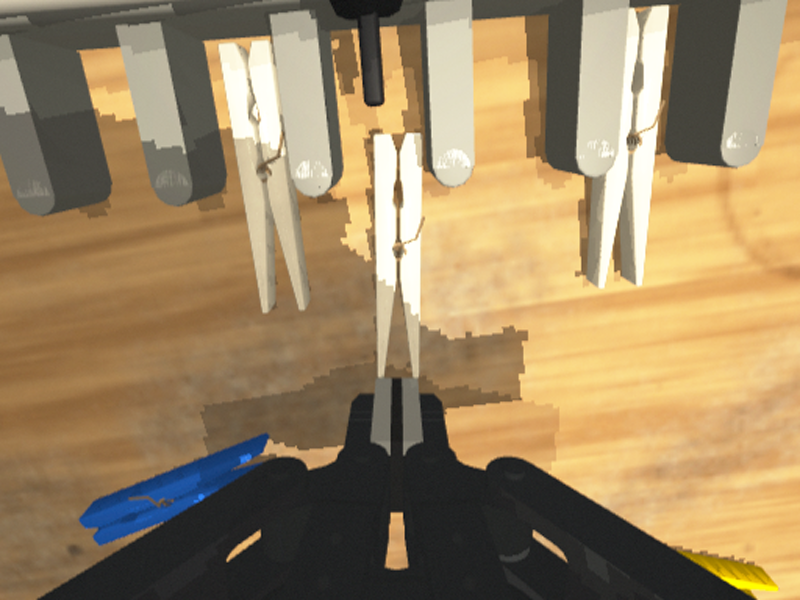

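>>> step_arm --series '[[1, [0, 0.001, -0.02], [-0.03, 0, 0]], [1, [0, 0.002, -0.04], [-0.06, 0, 0]], [1, [0, 0.003, -0.06], [-0.08, 0, 0]], [1, [0, 0.004, -0.075], [-0.11, 0, 0]], [1, [0, 0.0048, -0.09], [-0.133, 0, 0]], [1, [0, 0.0048, -0.098], [-0.133, 0, 0]], [1, [0, 0.0048, -0.098], [-0.133, 0, 0]]]'

```text
clock: 21.35
tcp_pos: [528.5, -209.9, 178.5]
tcp_rot: [-2.176, 0.1, 2.174]
contact_force: [-0.1, 0.2, -0.1]
gripper_width: -0.003
```

```bash
python3 look.py 20; python3 m.py 20 390,376,12
```

```text
[ 528.5 -209.9  178.5] [-64.9  -0. ] [-0.1  0.2 -0.1] 21.35
390,376,12 [-52.5   1.6]
```

View pics/w20b.png

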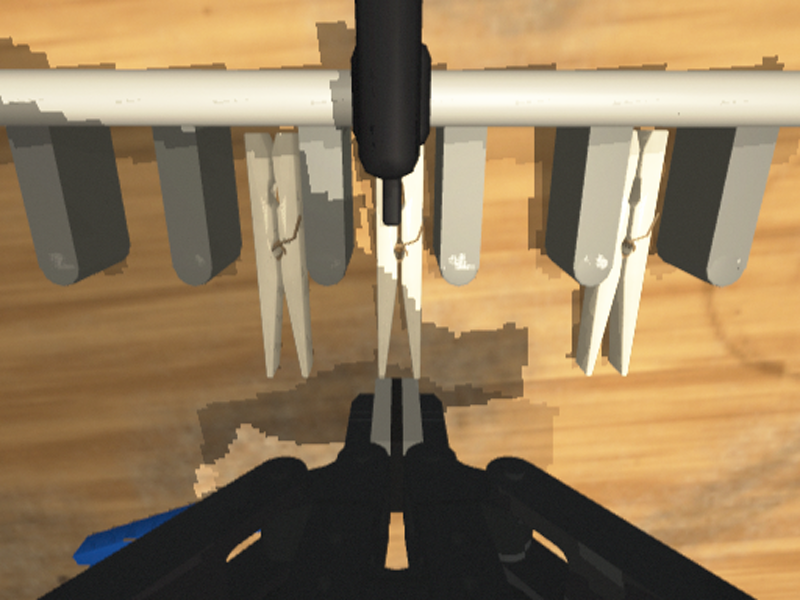

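>>> step_arm --series '[[1, [0, 0, -0.005], [0, 0, 0]], [1, [0, 0, -0.01], [0, 0, 0]], [1, [0, 0, -0.01], [0, 0, 0]], [1, [0, 0, -0.01], [0, 0, 0]]]'

```text
clock: 21.8
tcp_pos: [530.8, -210.1, 178.5]
tcp_rot: [-2.175, 0.1, 2.174]
contact_force: [-1.1, 0.4, -0.3]
gripper_width: -0.002
```

>>> step_arm --series '[[1, [0, 0, -0.004], [0, 0, 0]], [1, [0, 0, -0.008], [0, 0, 0]], [1, [0, 0, -0.008], [0, 0, 0]]]'

```text
clock: 22.1
tcp_pos: [532.1, -210.2, 178.3]
tcp_rot: [-2.173, 0.1, 2.177]
contact_force: [-3.0, -0.2, 3.2]
gripper_width: 0.004
```

```bash
python3 look.py 21; python3 m.py 21 390,376,12
```

```text
[ 532.1 -210.2  178.3] [-61.3   0.1] [-3.  -0.2  3.2] 22.1
390,376,12 [-49.2   1.8]
```

View pics/w21b.png

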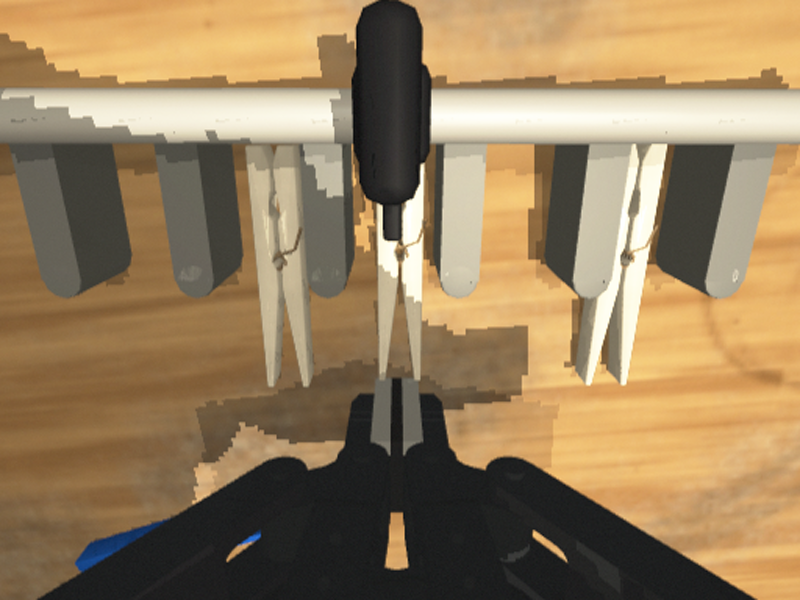

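>>> step_arm --series '[[1, [0, 0, 0.01], [0, 0, 0]], [1, [0, 0, 0.03], [0, 0, 0]], [1, [0, 0, 0.06], [0, 0, 0]], [1, [-0.1, 0, 0.09], [0, 0, 0]], [1, [-0.25, 0, 0.09], [0, 0, 0]], [1, [-0.35, 0, 0.09], [0, 0, 0]], [1, [-0.35, 0, 0.09], [0, 0, 0]], [1, [-0.35, 0, 0.09], [0, 0, 0]]]'

```text
clock: 22.95
tcp_pos: [509.6, -208.1, 266.4]
tcp_rot: [-2.175, 0.1, 2.175]
contact_force: [0.1, 0.6, -0.3]
gripper_width: -0.001
```

```bash
python3 look.py 22; python3 - <<'E'
from h import *
snap('top','top22.png');im=cv2.imread('pics/top22.png');cv2.imwrite('pics/top22c.png',cv2.resize(im[130:230,170:350],(800,444),interpolation=cv2.INTER_CUBIC))
E
```

```text
[ 509.6 -208.1  266.4] [-83.8   0.1] [ 0.1  0.6 -0.3] 22.95
```

View pics/w22b.png

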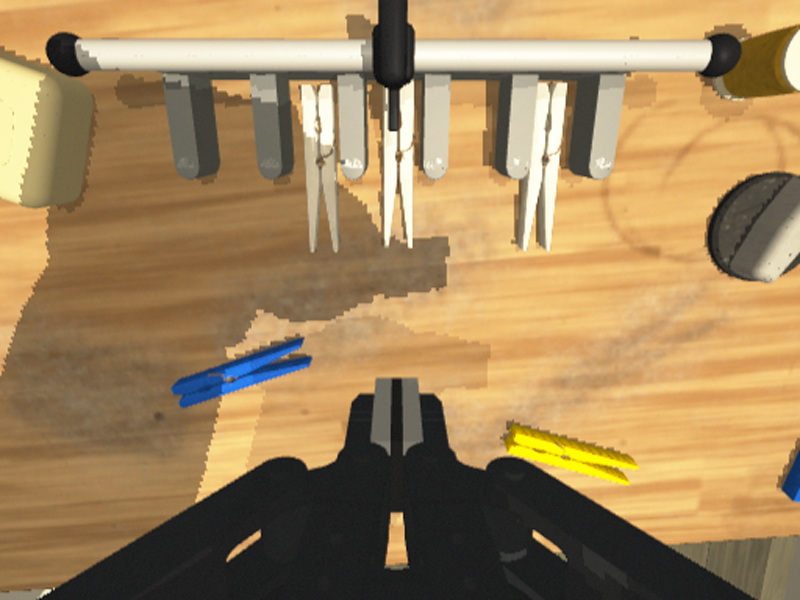

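View pics/top22c.png

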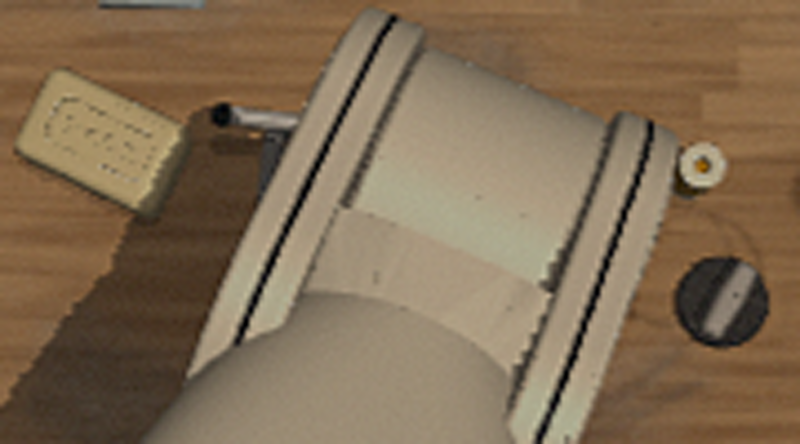

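```bash
python3 m.py 22 387,246,12 411,246,12 393,52,52 69,54,46 721,54,46 313,250,12 548,249,12; python3 -c "
from h import *
print(hand_in())"
```

```text
387,246,12 [-50.7   3.9]
411,246,12 [-50.8  -7.1]
393,52,52 [24.2  0.7]
69,54,46 [ 24.5 112.7]
721,54,46 [  24.3 -112.6]
313,250,12 [-52.6  38.1]
548,249,12 [-52.2 -70.3]
the job is handed in; nothing more can be done
None
```

The job is handed in at about 23 s: the marker stands over the third gap and the loose white peg is home in it. I got no verdict back.

**Marker:** I pushed it along the rail from its left side. The last wrist picture puts it about 1 mm from the third gap's centre line.

**Peg:** I nudged it sideways into line, then pushed it lengthwise until I felt the back wall (about 3 N). Its rear end measures rack x ≈ -51 mm and its middle y ≈ -2 mm. It lies flat, slightly deeper than the two stored pegs beside it.

**What went wrong:** As I withdrew after the sideways nudge, the peg rolled 90° onto its edge; I don't know why. A first attempt to tip it back only slid it about 6 mm. I then tipped it flat by pressing lightly on top with the fingertip and dragging left. By its geometry its underside stayed at or below about 7.5 mm, under the 12 mm limit, but I couldn't measure that directly.

**Other items:** The stored pegs, soap, spool and knob look unmoved in the wrist pictures; I measured only the rear ends of the stored pegs. The last top view was mostly blocked by the arm and confirmed only the soap, spool and knob. The arm was clear of everything at the end.

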